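# Pack the stud-setting kit and shut the case

### The arm

A 6-joint arm with a two-finger parallel gripper is mounted at the origin on a cart in front of the work surface, level with it; the furniture and walls round the work are solid. World frame = base frame: x ahead of the robot, y to its left, z up, the work surface at z = 0. Lengths are in m, angles in rad, forces in N, time in s.
With the tool pointing down it reaches from about 0.3 to 0.775 m from the base axis. Payload 14.6 kg.
Tool frame: the origin (TCP) lies on the centre line of the jaws, within the pads' length; the fingertips stand 19 mm ahead of it and the grasp point (between the pads) is the TCP; y points along the fingers, x is the direction in which the jaws open and shut, and the axes are right-handed (so a half turn about y gives the same grasp; the last joint's range is limited). The gripper opens to 94 mm and grips with 3 to 60 N. Pads are 16 mm wide; open, the fingers measure 119 mm over their backs; the gripper's body (75 mm by 177 mm) begins 78 mm behind the grasp point.
Start: joints at [-1.353, 0.3, 1.521, -0, 1.321, -0.067], TCP at [0.155, -0.528, 0.204] pointing down, gripper open.
Joint ranges: [-3.03, 3.03], [-0.79, 2.21], [0.23, 2.52], [-1.04, 4.18], [0, 3.07], [-2.55, 2.55]. Speed limits (rad/s): [2.22, 2.22, 2.57, 3.14, 3.14, 3.14].

### API

Orientations are given as [roll, pitch, yaw] about the fixed x, y, z axes, in that order (R = Rz(yaw) Ry(pitch) Rx(roll)).
In Python, from station import get_obs, cams, workorder gives the robot as it stands.
- The arm moves only by the shell command python3 -m handwheel 'ROWS' [FORCE]. ROWS is JSON, a list of rows, each an object of numbers: "fingers": the opening, from -1 (shut) to 1 (fully open); "x", "y", "z": the shift along the tool's x, y, z in m; "spin": the turn about the tool's y in degrees. In form: [{"fingers": .., "x": .., "y": .., "z": .., "spin": ..}, ...]. A call has exactly 10 rows; each row is the pose to reach, as a shift and turn from the pose commanded when the call began, along the tool's axes at that moment; what a row does not reach only later rows make up. A row lasts 1/10 s, in which the tool goes at most 50 mm and 8.59 degrees, less where a joint would pass 70% of its speed; a pose out of reach is approached as far as the arm can. A call with a gripper value outside its range is refused whole. The fingers move at their own pace and stop on an object; FORCE is the grip in N (left out, the last holds). Time passes only in rows, so rows that repeat a pose let the fingers close, or fill a call up. It gives the time, the measured TCP pose, the force and the opening at its end, in the units of the state.
- get_obs(): the state, without advancing time (a new reading comes with each control period).
- cams.camera(name): name is "side" or "top" or "wrist"; returns (picture, depth): 384x512x3 uint8, red, green, blue; 384x512 float32, m along the optical axis (not along the pixel's ray), 0 where there is no reading.
- cams.get_calibration(name): a dict with "fx", "fy", "cx", "cy" (pixels), "view" (4x4, takes a point from world to camera coordinates). Camera axes: x right, y down, z forward; pixel columns grow to the right and rows downward; lengths in m; the calibration is good to about 2 mm. The wrist camera is an equidistant fisheye: a pixel r from the principal point sees the ray r / f radians off the axis. A picture is of the moment at which its call begins: read the wrist's pose just before it. get_calibration takes no time and is no camera call; for the wrist camera it gives the pose at the moment of the call.
- workorder.hand_in(): hands the job in, once; it reports no verdict.
The state is a dict: "time_s": time; "qpos": joint angles; "joint_vel": joint speeds; "tau": joint torques, N m; "ee_pos": TCP position; "eef_rot": TCP orientation; "force": force on the tool from outside, world axes, zero at the start; "moment": the same for the moment, N m; "grip_width": finger opening in m.
Only numpy, scipy, OpenCV 4.12 (cv2) and the standard library are available. Lean on these libraries where they do the work, as an engineer would, in place of code of your own. Each camera call takes 0.05 s, during which the arm holds its last target. There are 200 camera calls.

### The job

Pack the stud-setting kit for site: empty all four copper studs from the scoop into the open bin at the left of the grey case, and lay the centre punch (now lying on top of the insert) and the red marker down in the two grooves, one in each. When nothing stands above the rim, swing the lid down gently until it is fully shut without slamming it. Leave the scoop standing level on the bench clear of the case, and do not knock the tape measure, iron weight, white bottle or grey pipe.

Things in the scene. Friction and masses are not known exactly. Their poses are not given: they have to be found in the camera images.
- case: Grey steel case fixed to the bench, 150 mm deep (x) by 248 wide (y), rim 40 mm above the bench; origin under its centre, x from its front to its hinge side, y to its left, z up. Walls 3 mm. Left part: stud bin. Right part (y -121 to +41 mm): blue insert, top at z = 34 mm, with two grooves along y. The lid meets anything standing over 1 mm above the rim.
- bin_mouth (a point): Centre of the stud bin's mouth, at rim height (case x 0, y +83.5, z 40 mm); axes as the case's. The bin is 144 mm (x) by 75 mm (y), floor at z = 4 mm; a 5 mm wide divider, 34 mm high, parts it from the insert.
- front_groove (a point): Black-floored groove nearer the case's front: middle of its length, on its floor (case x -40, y -40, z 16 mm), axes as the case's. Each groove is 18 mm wide, 162 mm long (along y), 18 mm deep. At this middle a finger channel 40 mm wide (y), floor at z = 4 mm, runs along x through the whole insert, so a tool held at its middle can be lowered with the fingertips in the channel.
- rear_groove (a point): The same for the groove nearer the hinge (case x +20, y -40, z 16 mm). Either groove takes either tool.
- case_lid (a joint): Lid angle, rad: 0 fully shut, grows as it opens; starts at 1.7 to 1.85 (standing up at the case's rear), stop at 1.95. Stiff friction hinge: the lid stays wherever it is left and must be pushed all the way down; 2 to 5 N at its free edge moves it.
- case_hinge (a point): Middle of the hinge line, behind the case's rear wall at rim height (case x +78.5, z 40 mm); the line runs along the case's y; axes as the case's. The lid reaches 156 mm from it and is 252 mm wide: a flat 3 mm plate, its outer face 4 mm outside the hinge line, with a 10 mm skirt round front and sides.
- lid_edge (a point): Centre of the round bead (9 mm thick, 236 mm long) along the lid's free edge, 160 mm from the hinge line and 4 mm to its outer side; on top when the lid stands open. Axes turn with the lid and equal the case's when shut.
- scoop_handle (a point): Middle of the black handle of a flat aluminium parts scoop (0.13 kg). Handle 72 mm long (x), 18 wide (y), 16 high; point 22 mm above the bench when it stands. x points to the open lip, z up. The pan begins 39 mm ahead (back wall), 68 mm wide, side walls 24 mm high (14 near the lip). A heel under the handle's end, 36 mm behind the point, keeps it level.
- scoop_lip (a point): Middle of the scoop's open lip, on the pan's floor, 140 mm ahead of the handle point and 20 mm below it; 64 mm wide between the side walls. Axes as the handle's. The studs slide out when the lip is tipped down by 45 degrees or more.
- stud_0_mid (a point): Copper-coloured weld stud, 30 mm long (its y) by 10 mm thick, 12 g; its centre. Starts lying in the scoop's pan.
- stud_1_mid (a point): Copper-coloured weld stud, 30 mm long (its y) by 10 mm thick, 12 g; its centre. Starts lying in the scoop's pan.
- stud_2_mid (a point): Copper-coloured weld stud, 30 mm long (its y) by 10 mm thick, 12 g; its centre. Starts lying in the scoop's pan.
- stud_3_mid (a point): Copper-coloured weld stud, 30 mm long (its y) by 10 mm thick, 12 g; its centre. Starts lying in the scoop's pan.
- punch_mid (a point): Steel centre punch, dark grey, 113 mm long along its y, 12 mm thick, 60 g; point at the middle of its length, half-way up. Starts lying on top of the insert, across the grooves, standing above the rim.
- marker_mid (a point): Red marker pen, 135 mm long along its y, 14 mm thick, 15 g; point at its centre, about half-way up. Starts lying on the bench.
- tape_measure: Bystander: yellow tape measure, 43 x 73 mm, 62 mm high; origin under its centre.
- hold_weight: Bystander: grey iron weight with a loop, 35 x 55 mm, 71 mm high; origin under its centre.
- white_bottle: Bystander: white plastic bottle, 48 mm across, 118 mm high, in front of the case; origin under its centre.
- pipe_1: Bystander: grey plastic pipe standing on end behind the lid, 32 mm across, 150 mm high; origin under its centre.

How it is judged:
By the outcome, as a careful person would: the job done as asked, in the order asked, and still so for the second after the job is handed in, with the robot touching nothing.
It also fails if it takes over 72 s, if anything falls off the work surface, if the arm or the gripper's body presses on something with over 40 N, if the wrist force passes 120 N, or if a joint passes its speed limit or range.

## Working session

There is one attempt and no reset: what is moved stays moved. The work goes in short steps, Python scripts to look and compute and a shell command to move; the robot and the scene stay as the last step left them, time stands still between calls to the robot, and variables do not carry over. Pictures are saved under pics/ and viewed, about 8 in all and at most 12, crops included, and the job is handed in when it is done.

```bash
ls; mkdir -p pics; python3 - <<'E'
from station import get_obs, cams, workorder
import cv2,numpy as np
print(get_obs())
for n in ("top","side"):
    p,d=cams.camera(n); cv2.imwrite(f"pics/{n}0.png",p[:,:,::-1]); np.save(f"pics/{n}0_d.npy",d); c=cams.get_calibration(n); print(n,{k:np.round(v,4).tolist() for k,v in c.items()})
a=cv2.imread("pics/top0.png");b=cv2.imread("pics/side0.png")
cv2.imwrite("pics/top0v.png",cv2.resize(a,(800,600)));cv2.imwrite("pics/side0v.png",cv2.resize(b,(800,600)))
E
```

```text
pics
{'time_s': 0.0, 'qpos': array([-1.35259901e+00,  3.00461937e-01,  1.52156432e+00, -1.03526751e-05,
        1.32070644e+00, -6.66073189e-02]), 'joint_vel': array([-0.0003125 ,  0.00071388,  0.00149944, -0.00105056,  0.00143945,
       -0.00024118]), 'tau': array([-3.10653217e-03, -5.31805515e+01, -3.52734268e+01,  7.07559125e-02,
        2.44337891e-02, -6.88666114e-05]), 'ee_pos': array([ 0.15446791, -0.52759305,  0.20359845]), 'eef_rot': array([-1.57073045e+00,  1.13817836e-03, -1.28598909e+00]), 'force': array([-0.29304728, -0.35505195, -0.91727298]), 'moment': array([ 0.01420331, -0.06770934,  0.03019781]), 'grip_width': 0.09384448000432813}
top {'fx': 452.5781, 'fy': 452.5781, 'cx': 259.4994, 'cy': 188.8274, 'view': [[0.0112, -0.9998, 0.0163, -0.0323], [-0.9889, -0.0135, -0.1482, 0.5623], [0.1483, -0.0144, -0.9888, 1.2084], [0.0, 0.0, 0.0, 1.0]]}
side {'fx': 353.4157, 'fy': 353.4157, 'cx': 253.1909, 'cy': 191.6607, 'view': [[-0.9786, -0.2048, 0.0187, 0.5713], [-0.1102, 0.4455, -0.8885, 0.1151], [0.1737, -0.8716, -0.4585, 0.9575], [0.0, 0.0, 0.0, 1.0]]}
```

View pics/top0v.png

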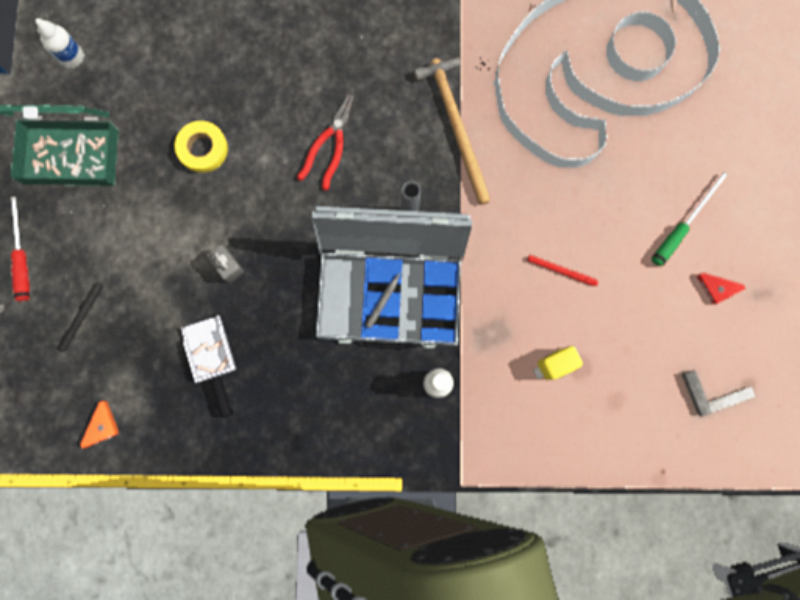

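View pics/side0v.png

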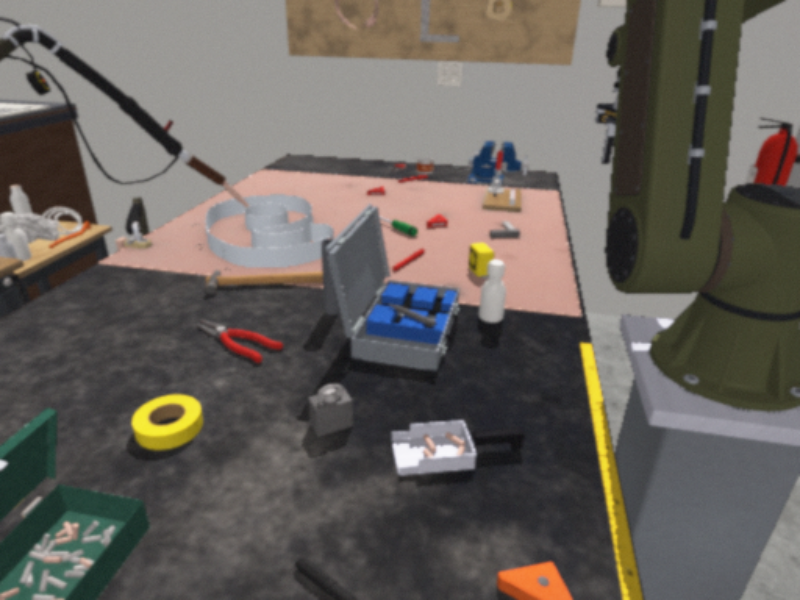

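The top view (800x600) shows the case around (390,295) with the lid standing open behind it and the pipe at (411,190). The scoop is at (210,355) with its handle towards the robot, the weight at (222,262), and the bottle at (438,383). The marker is at (562,270), the tape at (560,363), and the punch runs from (370,325) to (400,275) across the insert. The side view agrees. Next I measure these positions.

```bash
cat > h.py <<'E'
from station import get_obs, cams
import cv2,numpy as np
def cloud(d,c):
    v,u=np.mgrid[:d.shape[0],:d.shape[1]]
    P=np.stack([(u-c["cx"])/c["fx"]*d,(v-c["cy"])/c["fy"]*d,d],-1)
    V=np.array(c["view"]);return (P-V[:3,3])@V[:3,:3]
def plane(uv,z,c):
    V=np.array(c["view"]);R=V[:3,:3];o=-R.T@V[:3,3]
    r=R.T@np.array([(uv[0]-c["cx"])/c["fx"],(uv[1]-c["cy"])/c["fy"],1]);return o+r*(z-o[2])/r[2]
def rect(xy):
    (cx,cy),(w,h),a=cv2.minAreaRect((xy*1000).astype(np.float32))
    if w<h:w,h,a=h,w,a+90
    return [round(float(q),1) for q in (cx,cy,w,h,(a+90)%180-90)]  # mm, long-axis angle in world xy deg
def biggest(m):
    n,l,s,_=cv2.connectedComponentsWithStats(m.astype(np.uint8));i=1+np.argmax(s[1:,4]);return l==i
E
python3 - <<'E'
from h import *
im=cv2.imread("pics/top0.png");d=np.load("pics/top0_d.npy");c=cams.get_calibration("top");P=cloud(d,c)
hsv=cv2.cvtColor(im,cv2.COLOR_BGR2HSV);H,S,V=cv2.split(hsv)
X,Y,Z=P[...,0],P[...,1],P[...,2]
def box(u0,u1,v0,v1):
    m=np.zeros(d.shape,bool);m[v0:v1,u0:u1]=1;return m&(d>0)
def seg(n,m):
    m=biggest(m);q=P[m];print(n,m.sum(),rect(q[:,:2]),'z med/max',np.round(np.median(q[:,2]),4),np.round(q[:,2].max(),4));return m
sx=lambda u0,u1,v0,v1:box(*(int(t/1.5625) for t in(u0,u1,v0,v1)))
seg("bench z",sx(240,300,380,450))
seg("marker",sx(510,620,240,300)&(S>150)&((H<8)|(H>172)))
seg("tape",sx(510,620,330,400)&(H>22)&(H<35)&(S>150)&(Z>.05))
seg("weight",sx(190,260,230,290)&(Z>.02))
seg("bottle",sx(410,470,350,410)&(Z>.02))
seg("pipe",sx(390,435,170,212)&(Z>.12))
cs=sx(300,480,240,350)
seg("case rim",cs&(Z>.036)&(Z<.043))
seg("case>25",cs&(Z>.025)&(Z<.045))
m=seg("blue",cs&(H>100)&(H<130)&(S>120)&(Z>.025))
seg("scoop pan",sx(160,250,300,430)&(Z>.008))
seg("pan bright",sx(160,250,300,430)&(V>150))
seg("handle",sx(160,250,360,430)&(Z>.018)&(V<90))
l=seg("lid",sx(300,480,195,270)&(Z>.06))
q=P[l];q=q[q[:,2]>.07];A=np.c_[q[:,1:],np.ones(len(q))];k=np.linalg.lstsq(A,q[:,0],rcond=None)[0];print("lid plane x=ay+bz+c",k, "zmax",np.percentile(q[:,2],99.5),'y',q[:,1].min(),q[:,1].max())
t=sx(300,480,245,350);cv2.imwrite("pics/c0.png",cv2.resize(im[145:228,105:305],(800,332),interpolation=cv2.INTER_CUBIC))
e=cs&(S<60)&(Z>.034)&(Z<.055);
E
```

```text
bench z 1750 [352.0, 215.2, 122.1, 107.6, 1.4] z med/max 0.0005 0.0098
marker 183 [617.9, -310.9, 132.6, 11.6, 69.2] z med/max 0.0137 0.0214
tape 271 [447.1, -294.7, 58.0, 40.6, -62.6] z med/max 0.0621 0.0698
weight 289 [618.6, 299.3, 55.5, 35.5, 38.5] z med/max 0.0488 0.0755
bottle 265 [410.1, -82.2, 47.0, 45.1, -89.3] z med/max 0.0795 0.1227
pipe 117 [721.8, -29.9, 30.8, 29.4, 1.5] z med/max 0.145 0.1547
case rim 84 [619.2, 10.5, 53.7, 49.9, -30.7] z med/max 0.0377 0.0429
case>25 2322 [560.6, 4.5, 247.8, 159.9, 87.8] z med/max 0.0356 0.045
blue 674 [558.7, 18.0, 142.9, 65.0, -2.9] z med/max 0.0348 0.0434
scoop pan 480 [432.0, 314.6, 176.1, 70.8, 18.9] z med/max 0.0246 0.0356
pan bright 977 [465.9, 330.1, 105.5, 78.1, 18.9] z med/max 0.0041 0.0326
handle 181 [382.5, 295.1, 69.8, 18.9, 17.9] z med/max 0.0294 0.0356
lid 2647 [684.5, -0.1, 253.9, 105.5, 88.0] z med/max 0.1411 0.2068
lid plane x=ay+bz+c [0.02423905 0.1175818  0.64335972] zmax 0.20468288230336174 y -0.12547077605040957 0.12809754480359473
```

View pics/c0.png

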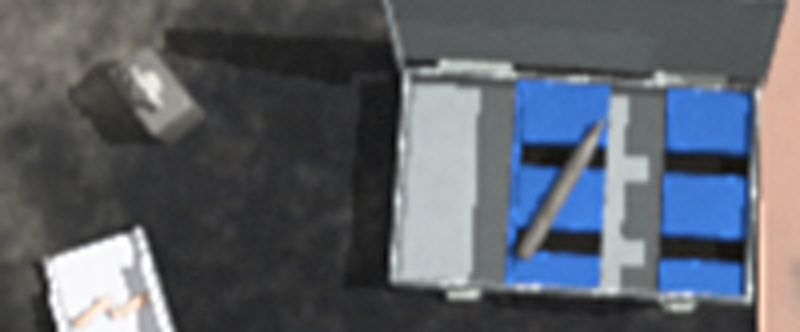

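```bash
cat >> h.py <<'E'
def rel(target,yaw_deg,frm=None):
    """tool-axis shift and spin to a world xyz / yaw from the current pose (tool down)"""
    o=get_obs();p=o["ee_pos"] if frm is None else np.array(frm[:3]);y=o["eef_rot"][2] if frm is None else np.radians(frm[3])
    dd=np.array(target)-p;c,s=np.cos(y),np.sin(y)
    sp=-(np.degrees(np.radians(yaw_deg)-y)+180)%360-180 if False else -((yaw_deg-np.degrees(y)+180)%360-180)
    return dict(x=round(float(c*dd[0]+s*dd[1]),4),y=round(float(-dd[2]),4),z=round(float(-s*dd[0]+c*dd[1]),4),spin=round(float(sp),1))
E
python3 - <<'E'
from h import *
im=cv2.imread("pics/top0.png");d=np.load("pics/top0_d.npy");c=cams.get_calibration("top");P=cloud(d,c)
H,S,V=cv2.split(cv2.cvtColor(im,cv2.COLOR_BGR2HSV))
m=np.zeros(d.shape,bool);m[155:222,200:305]=1
b=m&(H>100)&(H<130)&(S>120)&(P[...,2]>.028)
v,u=np.nonzero(b);q=np.array([plane((a,e),.034,c)[:2] for a,e in zip(u,v)])
print("insert top rect",rect(q))
for yaw in(-1.4,-2):
    t=np.radians(yaw);R=np.array([[np.cos(t),-np.sin(t)],[np.sin(t),np.cos(t)]]);w=q@R
    lo,hi=np.percentile(w,.5,0),np.percentile(w,99.5,0);print(yaw,lo,hi,"case centre by insert:",R@[(lo[0]+hi[0])/2,(lo[1]+hi[1])/2+.040])
a,e=plane((255.75,174.5),.04,c),plane((235.75,208.75),.04,c);print("punch",a,e,(a+e)/2,np.linalg.norm(a-e),np.degrees(np.arctan2(*(a-e)[1::-1])))
mm=np.zeros(d.shape,bool);mm[230:275,102:160]=1
hm=biggest(mm&(P[...,2]>.018)&(V<90));v,u=np.nonzero(hm);print("handle",rect(np.array([plane((a,e),.030,c)[:2] for a,e in zip(u,v)])))
print(rel((.42,-.12,.25),16),rel((.3825,.295,.15),108.5,(.42,-.12,.25,16)))
E
```

```text
insert top rect [557.1, -32.2, 165.1, 142.5, 87.7]
-1.4 [ 0.48693764 -0.10101629] [0.62893001 0.06381112] case centre by insert: [0.55829006 0.00775949]
-2 [ 0.48708012 -0.09475968] [0.62859772 0.06946628] case centre by insert: [0.55845371 0.00786834]
punch [ 0.60308174 -0.01444854  0.04      ] [0.50670827 0.03930348 0.04      ] [0.55489501 0.01242747 0.04      ] 0.1103500103728736 -29.150463628605117
handle [382.4, 294.6, 69.8, 19.0, 19.5]
{'x': -0.3166, 'y': -0.0464, 'z': 0.3693, 'spin': -89.7} {'x': 0.0783, 'y': 0.1, 'z': 0.4093, 'spin': -92.5}
```

```bash
python3 -m handwheel '[{"x":-0.3166,"y":-0.0464,"z":0.369,"spin":-85},{"x":-0.3166,"y":-0.0464,"z":0.369,"spin":-85},{"x":-0.3166,"y":-0.0464,"z":0.369,"spin":-85},{"x":-0.3166,"y":-0.0464,"z":0.369,"spin":-85},{"x":-0.3166,"y":-0.0464,"z":0.369,"spin":-85},{"x":-0.3166,"y":-0.0464,"z":0.369,"spin":-85},{"x":-0.3166,"y":-0.0464,"z":0.369,"spin":-85},{"x":-0.3166,"y":-0.0464,"z":0.369,"spin":-85},{"x":-0.3166,"y":-0.0464,"z":0.369,"spin":-85},{"x":-0.3166,"y":-0.0464,"z":0.369,"spin":-85}]'
python3 - <<'E'
from h import *
o=get_obs();print(o["ee_pos"],o["eef_rot"],o["qpos"],rel((.3825,.295,.13),108.5),o["grip_width"])
E
```

```text
[ 0.15446653 -0.5276038   0.20362637] [-1.57072519e+00  1.09879526e-03 -1.28603559e+00] [-1.35260963e+00  3.00438069e-01  1.52152927e+00 -2.18496764e-06
  1.32072641e+00 -6.65734526e-02] {'x': -0.7254, 'y': 0.0736, 'z': 0.4499, 'spin': 177.8} 0.09394934965745075validation failed for argument at $[0]...
```

```bash
python3 -m handwheel '[{"fingers":1,"x":-0.3166,"y":-0.0464,"z":0.369,"spin":-85},{"fingers":1,"x":-0.3166,"y":-0.0464,"z":0.369,"spin":-85},{"fingers":1,"x":-0.3166,"y":-0.0464,"z":0.369,"spin":-85},{"fingers":1,"x":-0.3166,"y":-0.0464,"z":0.369,"spin":-85},{"fingers":1,"x":-0.3166,"y":-0.0464,"z":0.369,"spin":-85},{"fingers":1,"x":-0.3166,"y":-0.0464,"z":0.369,"spin":-85},{"fingers":1,"x":-0.3166,"y":-0.0464,"z":0.369,"spin":-85},{"fingers":1,"x":-0.3166,"y":-0.0464,"z":0.369,"spin":-85},{"fingers":1,"x":-0.3166,"y":-0.0464,"z":0.369,"spin":-85},{"fingers":1,"x":-0.3166,"y":-0.0464,"z":0.369,"spin":-85}]' 40
python3 - <<'E'
from h import *
o=get_obs();print(o["ee_pos"],o["eef_rot"],o["qpos"],rel((.3825,.295,.13),108.5),o["grip_width"])
E
```

```text
time_s: 1.1
ee_pos: [0.4206, -0.1179, 0.2508]
eef_rot: [-1.571, -0.0, 0.205]
force: [0.7, -0.8, 0.6]
grip_width: 0.0935
[ 0.42056796 -0.117895    0.25082817] [-1.57081993e+00 -2.88304275e-04  2.04663793e-01] [-3.57285432e-01  6.74507045e-03  1.74930344e+00  1.35980347e-04
  1.38528760e+00 -5.61974285e-01] {'x': 0.0466, 'y': 0.1208, 'z': 0.412, 'spin': -96.8} 0.09351512053125707
```

```bash
python3 -m handwheel '[{"fingers":1,"x":0.0466,"y":0.12,"z":0.412,"spin":-85.9},{"fingers":1,"x":0.0466,"y":0.12,"z":0.412,"spin":-85.9},{"fingers":1,"x":0.0466,"y":0.12,"z":0.412,"spin":-85.9},{"fingers":1,"x":0.0466,"y":0.12,"z":0.412,"spin":-85.9},{"fingers":1,"x":0.0466,"y":0.12,"z":0.412,"spin":-85.9},{"fingers":1,"x":0.0466,"y":0.12,"z":0.412,"spin":-85.9},{"fingers":1,"x":0.0466,"y":0.12,"z":0.412,"spin":-85.9},{"fingers":1,"x":0.0466,"y":0.12,"z":0.412,"spin":-85.9},{"fingers":1,"x":0.0466,"y":0.12,"z":0.412,"spin":-85.9},{"fingers":1,"x":0.0466,"y":0.12,"z":0.412,"spin":-85.9}]'
python3 - <<'E'
from h import *
print(rel((.3825,.295,.022),108.5))
a,_=cams.camera("top");w,_=cams.camera("wrist");print({k:np.round(v,3).tolist() for k,v in cams.get_calibration("wrist").items()})
cv2.imwrite("pics/tw1.png",cv2.resize(np.hstack([a[:,:,::-1],w[:,:,::-1]])[20:,100:],(792,312)))
E
```

```text
time_s: 2.1
ee_pos: [0.3832, 0.2954, 0.1289]
eef_rot: [-1.568, 0.001, 1.706]
force: [-0.8, -0.1, -0.5]
grip_width: 0.0938
{'x': -0.0003, 'y': 0.1069, 'z': 0.0007, 'spin': -10.7}
{'fx': 297.319, 'fy': 297.319, 'cx': 247.874, 'cy': 187.009, 'view': [[-0.129, 0.992, -0.001, -0.24], [0.956, 0.125, 0.264, -0.411], [0.262, 0.033, -0.964, 0.209], [0.0, 0.0, 0.0, 1.0]]}
```

View pics/tw1.png

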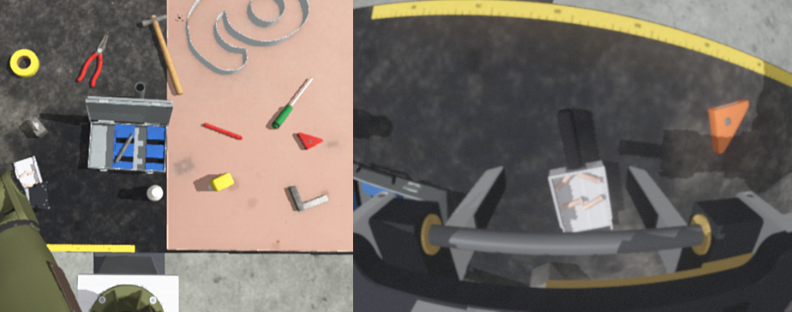

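The wrist view shows the scoop between the open jaws, and the wide gripper body lies along the jaw direction. I descend and grip.

```bash
python3 -m handwheel '[{"fingers":1,"x":0.0015,"y":0.04,"z":-0.009,"spin":-8},{"fingers":1,"x":0.0015,"y":0.06,"z":-0.009,"spin":-11.4},{"fingers":1,"x":0.0015,"y":0.08,"z":-0.009,"spin":-11.4},{"fingers":1,"x":0.0015,"y":0.095,"z":-0.009,"spin":-11.4},{"fingers":1,"x":0.0015,"y":0.105,"z":-0.009,"spin":-11.4},{"fingers":-0.4,"x":0.0015,"y":0.105,"z":-0.009,"spin":-11.4},{"fingers":-1,"x":0.0015,"y":0.105,"z":-0.009,"spin":-11.4},{"fingers":-1,"x":0.0015,"y":0.105,"z":-0.009,"spin":-11.4},{"fingers":-1,"x":0.0015,"y":0.105,"z":-0.009,"spin":-11.4},{"fingers":-1,"x":0.0015,"y":0.105,"z":-0.009,"spin":-11.4}]' 60
python3 - <<'E'
from h import *
o=get_obs();print(o["eef_rot"],rel((.535,.25,.12),-2))
E
```

```text
time_s: 3.2
ee_pos: [0.3935, 0.2956, 0.026]
eef_rot: [-1.572, -0.0, 1.895]
force: [-0.1, 0.9, 0.2]
grip_width: 0.0572
[-1.57156233e+00 -1.87609528e-04  1.89547636e+00] {'x': -0.0883, 'y': -0.094, 'z': -0.1196, 'spin': 110.6}
```

```bash
python3 -m handwheel '[{"fingers":-1,"x":0,"y":0,"z":0,"spin":0},{"fingers":-1,"x":0,"y":0,"z":0,"spin":0},{"fingers":-1,"x":0,"y":0,"z":0,"spin":0},{"fingers":-1,"x":0,"y":0,"z":0,"spin":0},{"fingers":-1,"x":0,"y":0,"z":0,"spin":0},{"fingers":-1,"x":0,"y":0,"z":0,"spin":0},{"fingers":-1,"x":0,"y":0,"z":0,"spin":0},{"fingers":-1,"x":0,"y":0,"z":0,"spin":0},{"fingers":-1,"x":0,"y":-0.01,"z":0,"spin":0},{"fingers":-1,"x":0,"y":-0.02,"z":0,"spin":0}]'
python3 - <<'E'
from h import *
o=get_obs();print(o["force"],o["moment"])
p,d=cams.camera("side");cv2.imwrite("pics/s2.png",cv2.resize(p[200:340,160:380,::-1],(770,490)))
E
```

```text
time_s: 4.2
ee_pos: [0.3932, 0.2953, 0.0462]
eef_rot: [-1.57, 0.0, 1.896]
force: [1.0, -0.4, -1.3]
grip_width: 0.0162
[ 0.96376289 -0.39232951 -1.30500522] [ 0.04771671 -0.07080732 -0.0253291 ]
```

View pics/s2.png

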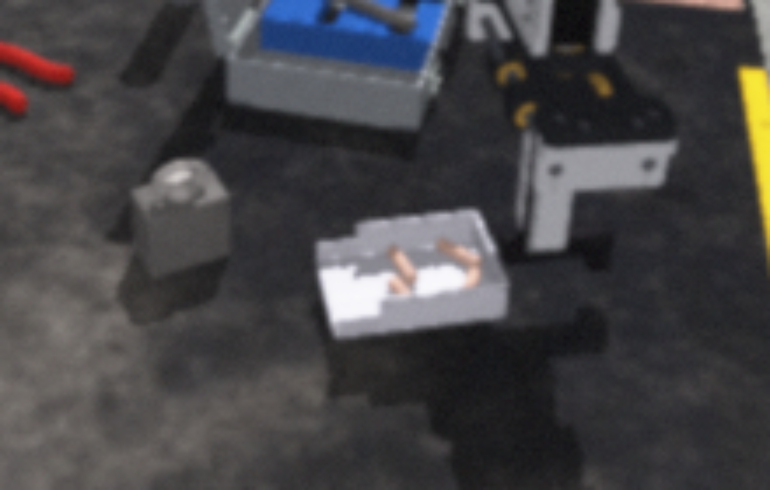

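Lifted level, with the studs inside the pan. I carry it to the left of the case and turn it so the lip points over the bin. After that I can ease the grip and tip it against the bin's left rim by raising the handle.

```bash
python3 - <<'E'
from h import *
print(rel((.5465,.238,.13),-2))
E
```

```text
{'x': -0.1036, 'y': -0.0821, 'z': -0.1261, 'spin': 110.6}
```

```bash
python3 -m handwheel '[{"fingers":-1,"x":-0.003,"y":-0.025,"z":-0.004,"spin":3},{"fingers":-1,"x":-0.01,"y":-0.05,"z":-0.012,"spin":9},{"fingers":-1,"x":-0.02,"y":-0.072,"z":-0.025,"spin":16},{"fingers":-1,"x":-0.032,"y":-0.082,"z":-0.04,"spin":24},{"fingers":-1,"x":-0.045,"y":-0.082,"z":-0.055,"spin":32},{"fingers":-1,"x":-0.058,"y":-0.082,"z":-0.07,"spin":40},{"fingers":-1,"x":-0.07,"y":-0.082,"z":-0.085,"spin":48},{"fingers":-1,"x":-0.082,"y":-0.082,"z":-0.1,"spin":56},{"fingers":-1,"x":-0.094,"y":-0.082,"z":-0.114,"spin":64},{"fingers":-1,"x":-0.1036,"y":-0.082,"z":-0.126,"spin":72}]'
python3 - <<'E'
from h import *
print(rel((.5465,.238,.075),-2),get_obs()["grip_width"])
E
```

```text
time_s: 5.25
ee_pos: [0.5466, 0.2371, 0.128]
eef_rot: [-1.571, -0.0, 0.633]
force: [-0.8, -0.1, -1.2]
grip_width: 0.0166
{'x': 0.0005, 'y': 0.053, 'z': 0.0008, 'spin': 38.3} 0.016603351495578164
```

```bash
python3 -m handwheel '[{"fingers":-1,"x":0,"y":0,"z":0,"spin":7},{"fingers":-1,"x":0,"y":0,"z":0,"spin":15},{"fingers":-1,"x":0,"y":0,"z":0,"spin":23},{"fingers":-1,"x":0,"y":0,"z":0,"spin":31},{"fingers":-1,"x":0,"y":0.01,"z":0,"spin":36},{"fingers":-1,"x":0,"y":0.025,"z":0,"spin":38.3},{"fingers":-1,"x":0,"y":0.037,"z":0,"spin":38.3},{"fingers":-1,"x":0,"y":0.046,"z":0,"spin":38.3},{"fingers":-1,"x":0,"y":0.053,"z":0,"spin":38.3},{"fingers":-1,"x":0,"y":0.053,"z":0,"spin":38.3}]'
python3 - <<'E'
from h import *
o=get_obs();print(o["ee_pos"],o["eef_rot"])
p,d=cams.camera("side");q,_=cams.camera("top");cv2.imwrite("pics/s3.png",np.hstack([cv2.resize(p[140:300,190:350,::-1],(400,400)),cv2.resize(q[140:260,90:210,::-1],(400,400))]))
E
```

```text
time_s: 6.25
ee_pos: [0.5454, 0.2374, 0.0737]
eef_rot: [-1.571, 0.001, -0.029]
force: [0.0, -0.3, -1.7]
grip_width: 0.0164
[0.54542965 0.23738726 0.07374002] [-1.57123458e+00  1.21924620e-03 -2.86986176e-02]
```

View pics/s3.png

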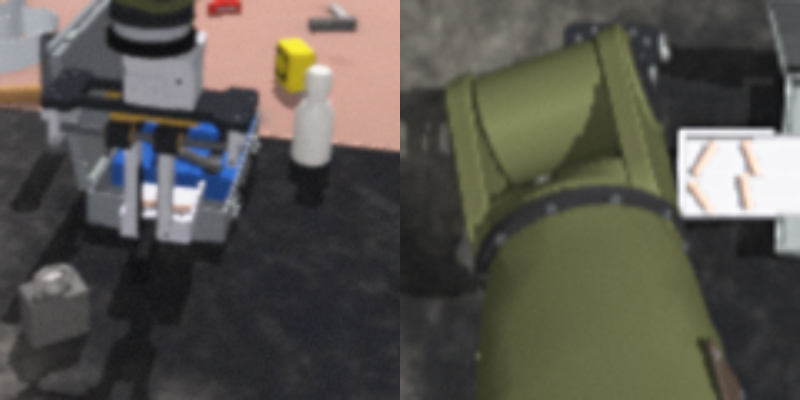

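```bash
python3 -m handwheel '[{"fingers":-1,"x":0,"y":0.004,"z":-0.002,"spin":0},{"fingers":-1,"x":0,"y":0.007,"z":-0.004,"spin":0},{"fingers":-1,"x":0,"y":0.007,"z":-0.004,"spin":0},{"fingers":-1,"x":0,"y":0.0,"z":-0.006,"spin":0},{"fingers":-1,"x":0,"y":-0.009,"z":-0.010,"spin":0},{"fingers":-1,"x":0,"y":-0.017,"z":-0.014,"spin":0},{"fingers":-1,"x":0,"y":-0.025,"z":-0.019,"spin":0},{"fingers":-1,"x":0,"y":-0.033,"z":-0.025,"spin":0},{"fingers":-1,"x":0,"y":-0.040,"z":-0.030,"spin":0},{"fingers":-1,"x":0,"y":-0.040,"z":-0.030,"spin":0}]' 7
python3 - <<'E'
from h import *
o=get_obs();print(o["ee_pos"],o["eef_rot"])
p,d=cams.camera("side");q,_=cams.camera("top");cv2.imwrite("pics/s4.png",np.hstack([cv2.resize(p[140:300,190:350,::-1],(400,400)),cv2.resize(q[140:260,130:250,::-1],(400,400))]))
E
```

```text
time_s: 7.35
ee_pos: [0.5453, 0.2069, 0.1158]
eef_rot: [-1.57, -0.002, -0.03]
force: [-0.7, 1.6, -1.9]
grip_width: 0.0177
[0.5453443  0.20691158 0.1157693 ] [-1.57034118e+00 -1.53916461e-03 -3.00560270e-02]
```

View pics/s4.png

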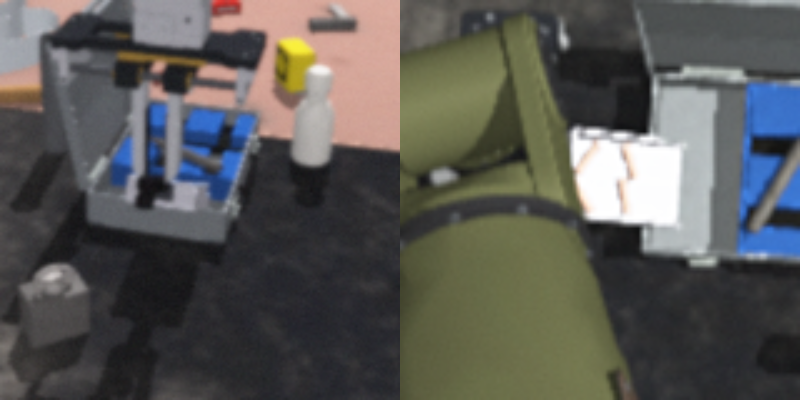

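```bash
python3 -m handwheel '[{"fingers":-1,"x":0,"y":-0.006,"z":-0.007,"spin":0},{"fingers":-1,"x":0,"y":-0.011,"z":-0.014,"spin":0},{"fingers":-1,"x":0,"y":-0.016,"z":-0.022,"spin":0},{"fingers":-1,"x":0,"y":-0.020,"z":-0.030,"spin":0},{"fingers":-1,"x":0,"y":-0.024,"z":-0.039,"spin":0},{"fingers":-1,"x":0,"y":-0.027,"z":-0.046,"spin":0},{"fingers":-1,"x":0,"y":-0.029,"z":-0.052,"spin":0},{"fingers":-1,"x":0,"y":-0.031,"z":-0.055,"spin":0},{"fingers":-1,"x":0,"y":-0.031,"z":-0.055,"spin":0},{"fingers":-1,"x":0,"y":-0.031,"z":-0.055,"spin":0}]'
python3 - <<'E'
from h import *
o=get_obs();print(o["ee_pos"],o["eef_rot"])
p,d=cams.camera("side");q,_=cams.camera("top");cv2.imwrite("pics/s5.png",np.hstack([cv2.resize(p[140:300,190:350,::-1],(400,400)),cv2.resize(q[140:260,150:270,::-1],(400,400))]))
E
```

```text
time_s: 8.45
ee_pos: [0.5432, 0.1526, 0.1454]
eef_rot: [-1.571, 0.0, -0.029]
force: [0.1, -0.0, -1.3]
grip_width: 0.0173
[0.54322984 0.15262248 0.14544442] [-1.57078160e+00  1.44544154e-04 -2.93484451e-02]
```

View pics/s5.png

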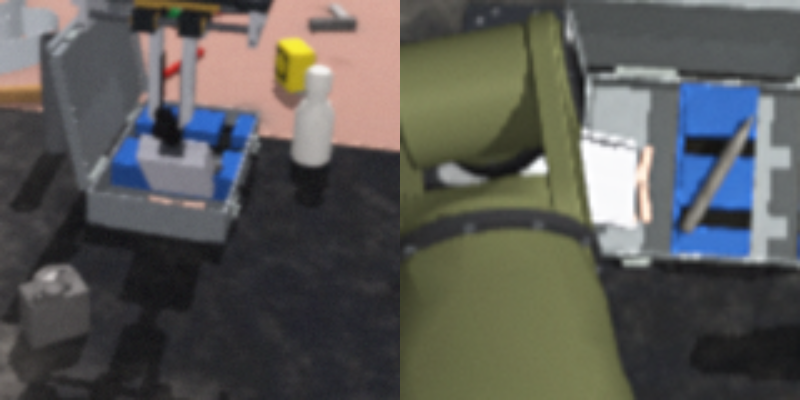

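The studs slid out onto the bin floor, and two are visible at (645,180) in the top crop. I raise the scoop clear and count copper blobs numerically.

```bash
python3 -m handwheel '[{"fingers":-1,"x":0,"y":-0.006,"z":0,"spin":0},{"fingers":-1,"x":0,"y":-0.013,"z":0,"spin":0},{"fingers":-1,"x":0,"y":-0.021,"z":0,"spin":0},{"fingers":-1,"x":0,"y":-0.030,"z":0,"spin":0},{"fingers":-1,"x":0,"y":-0.039,"z":0,"spin":0},{"fingers":-1,"x":0,"y":-0.048,"z":0,"spin":0},{"fingers":-1,"x":0,"y":-0.057,"z":0,"spin":0},{"fingers":-1,"x":0,"y":-0.065,"z":0,"spin":0},{"fingers":-1,"x":0,"y":-0.07,"z":0,"spin":0},{"fingers":-1,"x":0,"y":-0.07,"z":0,"spin":0}]' 7
python3 - <<'E'
from h import *
o=get_obs();print(o["ee_pos"],o["eef_rot"],o["force"])
c=cams.get_calibration("top")
p,d=cams.camera("top");im=p[:,:,::-1].copy();cv2.imwrite("pics/t6.png",im);P=cloud(d,c)
H,S,V=cv2.split(cv2.cvtColor(im,cv2.COLOR_BGR2HSV))
m=(H<18)&(S>60)&(V>100);m[:, :100]=0;m[:,290:]=0;m[:150]=0;m[290:]=0
n,l,s,ce=cv2.connectedComponentsWithStats(m.astype(np.uint8))
for i in range(1,n):
    if s[i,4]>5:print(s[i,4],ce[i].round(),np.median(P[l==i],0).round(3),rect(P[l==i][:,:2])[2:])
s_,dd=cams.camera("side");cv2.imwrite("pics/s6.png",s_[:,:,::-1])
P=cloud(dd,cams.get_calibration("side"));g=(abs(P[...,0]-.543)<.05)&(P[...,1]>.1)&(P[...,1]<.24)&(P[...,2]>.05)&(P[...,2]<.19)
q=P[g];print(len(q),[ (z,np.round(np.percentile(q[abs(q[:,2]-z)<.01,1],[5,95]),3)) for z in (.07,.09,.11,.13,.15) if (abs(q[:,2]-z)<.01).sum()>5])
E
```

```text
time_s: 9.55
ee_pos: [0.5435, 0.1526, 0.2163]
eef_rot: [-1.571, -0.001, -0.029]
force: [0.8, 0.2, -1.4]
grip_width: 0.0175
[0.5434707  0.15256803 0.21626145] [-1.57052039e+00 -9.40181205e-04 -2.93927623e-02] [ 0.7778046   0.16041697 -1.35332862]
9 [222. 200.] [0.531 0.079 0.015] [189.4, 10.0, 27.4]
11 [221. 285.] [0.335 0.038 0.59 ] [11.9, 1.3, 12.8]
604 [(0.11, array([0.1  , 0.106])), (0.13, array([0.107, 0.123])), (0.15, array([0.118, 0.141]))]
```

```bash
python3 -m handwheel '[{"fingers":-1,"x":-0.01,"y":0,"z":0.01,"spin":0},{"fingers":-1,"x":-0.03,"y":0,"z":0.03,"spin":0},{"fingers":-1,"x":-0.055,"y":0,"z":0.055,"spin":0},{"fingers":-1,"x":-0.08,"y":0.005,"z":0.08,"spin":0},{"fingers":-1,"x":-0.1,"y":0.015,"z":0.1,"spin":0},{"fingers":-1,"x":-0.112,"y":0.03,"z":0.112,"spin":0},{"fingers":-1,"x":-0.1165,"y":0.045,"z":0.117,"spin":0},{"fingers":-1,"x":-0.1165,"y":0.056,"z":0.117,"spin":0},{"fingers":-1,"x":-0.1165,"y":0.066,"z":0.117,"spin":0},{"fingers":-1,"x":-0.1165,"y":0.066,"z":0.117,"spin":0}]' 20
python3 - <<'E'
from h import *
o=get_obs();print(o["ee_pos"],o["eef_rot"],o["force"])
c=cams.get_calibration("top")
p,d=cams.camera("top");im=p[:,:,::-1].copy();cv2.imwrite("pics/t7.png",im);P=cloud(d,c)
s_,dd=cams.camera("side");cv2.imwrite("pics/s7.png",s_[:,:,::-1])
Q=cloud(dd,cams.get_calibration("side"));g=(abs(Q[...,0]-.43)<.05)&(Q[...,1]>.17)&(Q[...,1]<.34)&(Q[...,2]>.006)&(Q[...,2]<.13)
q=Q[g];print(len(q),[ (z,np.round(np.percentile(q[abs(q[:,2]-z)<.008,1],[5,50,95]),3)) for z in (.014,.03,.05,.07,.09,.11) if (abs(q[:,2]-z)<.01).sum()>5])
cv2.imwrite("pics/v7.png",np.hstack([cv2.resize(im[150:230,190:310],(450,300),interpolation=2),cv2.resize(s_[200:300,150:280,::-1],(350,300))]))
E
```

```text
time_s: 10.65
ee_pos: [0.4299, 0.2724, 0.1483]
eef_rot: [-1.572, 0.002, -0.03]
force: [-0.1, -0.2, -0.4]
grip_width: 0.0168
[0.42989578 0.2724203  0.14831572] [-1.57185146  0.00176723 -0.02976749] [-0.05500451 -0.15360201 -0.38839263]
671 [(0.03, array([0.206, 0.209, 0.211])), (0.05, array([0.217, 0.222, 0.229])), (0.07, array([0.233, 0.24 , 0.247])), (0.09, array([0.251, 0.258, 0.265])), (0.11, array([0.263, 0.27 , 0.275]))]
```

View pics/v7.png

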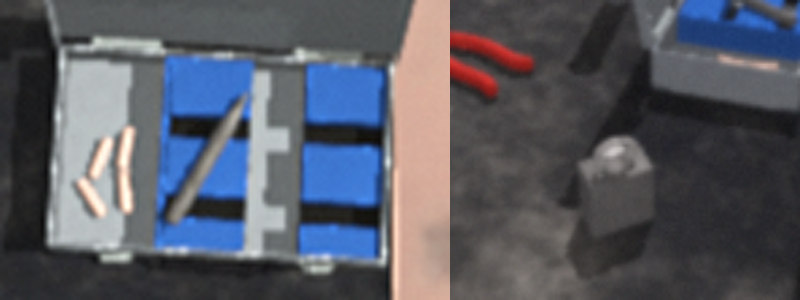

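All four studs lie flat in the bin at (95,170), and the pan is empty. Now I set the scoop down, lip first, letting it pivot back to level.

```bash
python3 -m handwheel '[{"fingers":-1,"x":0,"y":0.018,"z":0,"spin":0},{"fingers":-1,"x":0,"y":0.029,"z":0,"spin":0},{"fingers":-1,"x":0,"y":0.039,"z":0.014,"spin":0},{"fingers":-1,"x":0,"y":0.051,"z":0.028,"spin":0},{"fingers":-1,"x":0,"y":0.062,"z":0.040,"spin":0},{"fingers":-1,"x":0,"y":0.077,"z":0.051,"spin":0},{"fingers":-1,"x":0,"y":0.091,"z":0.058,"spin":0},{"fingers":-1,"x":0,"y":0.104,"z":0.064,"spin":0},{"fingers":-1,"x":0,"y":0.114,"z":0.067,"spin":0},{"fingers":-1,"x":0,"y":0.120,"z":0.069,"spin":0}]' 6
python3 - <<'E'
from h import *
o=get_obs();print(o["ee_pos"],o["eef_rot"],o["force"])
c=cams.get_calibration("top")
p,d=cams.camera("top");im=p[:,:,::-1].copy();cv2.imwrite("pics/t8.png",im);P=cloud(d,c)
s_,dd=cams.camera("side");cv2.imwrite("pics/s8.png",s_[:,:,::-1])
Q=cloud(dd,cams.get_calibration("side"))
for nm,A in(("top",P),("side",Q)):
  for y in (.21,.22,.24,.26,.28,.30):
    q=A[(abs(A[...,0]-.43)<.022)&(abs(A[...,1]-y)<.006)&(A[...,2]<.12)];print(nm,y,len(q),np.round(np.median(q[:,2]),4) if len(q) else '')
E
```

```text
time_s: 11.75
ee_pos: [0.432, 0.3418, 0.0285]
eef_rot: [-1.572, 0.001, -0.029]
force: [-0.3, -0.8, -0.2]
grip_width: 0.0178
[0.43203205 0.34184092 0.02846282] [-1.57150298e+00  8.42910346e-04 -2.93229284e-02] [-0.25024024 -0.80635958 -0.20850127]
top 0.21 69 0.0013
top 0.22 70 0.0023
top 0.24 67 0.0033
top 0.26 66 0.003
top 0.28 70 0.0032
top 0.3 68 0.0037
side 0.21 23 0.002
side 0.22 25 0.0027
side 0.24 30 0.003
side 0.26 34 0.0028
side 0.28 19 0.0028
side 0.3 0
```

Scoop is level. I release it and rise.

```bash
python3 -m handwheel '[{"fingers":-1,"x":0,"y":0.002,"z":0,"spin":0},{"fingers":0.2,"x":0,"y":0.002,"z":0,"spin":0},{"fingers":0.2,"x":0,"y":0.002,"z":0,"spin":0},{"fingers":0.2,"x":0,"y":0.002,"z":0,"spin":0},{"fingers":0.2,"x":0,"y":0.002,"z":0,"spin":0},{"fingers":0.2,"x":0,"y":0.002,"z":0,"spin":0},{"fingers":0.2,"x":0,"y":-0.02,"z":0,"spin":0},{"fingers":0.2,"x":0,"y":-0.05,"z":0,"spin":0},{"fingers":0.2,"x":0,"y":-0.09,"z":0,"spin":0},{"fingers":0.2,"x":0,"y":-0.12,"z":0,"spin":0}]' 30
python3 - <<'E'
from h import *
print(rel((.555,.0125,.12),60.85))
E
```

```text
time_s: 12.85
ee_pos: [0.4325, 0.342, 0.1518]
eef_rot: [-1.57, -0.001, -0.029]
force: [0.4, 0.9, 0.1]
grip_width: 0.0561
{'x': 0.1322, 'y': 0.0318, 'z': -0.3258, 'spin': -62.5}
```

```bash
python3 -m handwheel '[{"fingers":0.2,"x":0.132,"y":0,"z":-0.326,"spin":-62.5},{"fingers":0.2,"x":0.132,"y":0,"z":-0.326,"spin":-62.5},{"fingers":0.2,"x":0.132,"y":0,"z":-0.326,"spin":-62.5},{"fingers":0.2,"x":0.132,"y":0,"z":-0.326,"spin":-62.5},{"fingers":0.2,"x":0.132,"y":0,"z":-0.326,"spin":-62.5},{"fingers":0.2,"x":0.132,"y":0,"z":-0.326,"spin":-62.5},{"fingers":0.2,"x":0.132,"y":0,"z":-0.326,"spin":-62.5},{"fingers":0.2,"x":0.132,"y":0.02,"z":-0.326,"spin":-62.5},{"fingers":0.2,"x":0.132,"y":0.032,"z":-0.326,"spin":-62.5},{"fingers":0.2,"x":0.132,"y":0.032,"z":-0.326,"spin":-62.5}]'
python3 - <<'E'
from h import *
c=cams.get_calibration("wrist");o=get_obs();print(rel((.555,.0125,.0545),60.85))
p,d=cams.camera("wrist");cv2.imwrite("pics/w9.png",p[:,:,::-1]);np.save("pics/w9_d.npy",d)
# fisheye rays -> plane z
V=np.array(c["view"]);R=V[:3,:3];oo=-R.T@V[:3,3]
v,u=np.mgrid[:384,:512];a=(u-c["cx"])/c["fx"];b=(v-c["cy"])/c["fy"];r=np.hypot(a,b)+1e-9
ray=np.stack([np.sin(r)*a/r,np.sin(r)*b/r,np.cos(r)],-1)@R
def on(z):return oo+ray*((z-oo[2])/ray[...,2])[...,None]
X=on(.034);im=p[:,:,::-1].copy();H,S,Vv=cv2.split(cv2.cvtColor(im,cv2.COLOR_BGR2HSV))
bl=(H>100)&(H<130)&(S>120)&(X[...,0]>.4)&(X[...,0]<.7)&(ray[...,2]<0)
print("blue",bl.sum(),rect(X[bl][:,:2]),np.percentile(X[bl][:,:2],[1,99],0).round(4).tolist())
print("cam",oo.round(3))
# depth-based punch: points with z .04-.05
W=oo+ray/(ray@V[2,:3])[...,None]*d[...,None]
g=(W[...,2]>.040)&(W[...,2]<.050)&(abs(W[...,0]-.555)<.055)&(abs(W[...,1]-.0125)<.045)&(d>0)
print("punch pts",g.sum(),rect(W[biggest(g)][:,:2]))
E
```

```text
time_s: 13.85
ee_pos: [0.5538, 0.0118, 0.1158]
eef_rot: [-1.568, 0.001, 1.058]
force: [0.6, 0.1, -0.1]
grip_width: 0.0562
{'x': 0.0012, 'y': 0.0613, 'z': -0.0007, 'spin': -0.2}
blue 10142 [554.9, -31.3, 163.5, 140.9, 87.9] [[0.4846, -0.1094], [0.6237, 0.0504]]
cam [0.487 0.049 0.296]
punch pts 1347 [553.2, 14.4, 112.3, 11.7, -29.5]
```

```bash
python3 -m handwheel '[{"fingers":0.2,"x":0.0018,"y":0.025,"z":0.0014,"spin":0},{"fingers":0.2,"x":0.0018,"y":0.045,"z":0.0014,"spin":0},{"fingers":0.2,"x":0.0018,"y":0.056,"z":0.0014,"spin":0},{"fingers":0.2,"x":0.0018,"y":0.061,"z":0.0014,"spin":0},{"fingers":-1,"x":0.0018,"y":0.061,"z":0.0014,"spin":0},{"fingers":-1,"x":0.0018,"y":0.061,"z":0.0014,"spin":0},{"fingers":-1,"x":0.0018,"y":0.061,"z":0.0014,"spin":0},{"fingers":-1,"x":0.0018,"y":0.061,"z":0.0014,"spin":0},{"fingers":-1,"x":0.0018,"y":0.061,"z":0.0014,"spin":0},{"fingers":-1,"x":0.0018,"y":0.061,"z":0.0014,"spin":0}]' 30
python3 - <<'E'
from h import *
o=get_obs();t=np.radians(-2.1);R=np.array([[np.cos(t),-np.sin(t)],[np.sin(t),np.cos(t)]])
for q in((-40,-34),(-12,-34),(20,-34)):print(q,np.array([.5565,.0085])+R@np.array(q)/1000)
print(o["force"],rel((.515,-.024,.09),-2.1))
E
```

```text
time_s: 14.9
ee_pos: [0.5544, 0.0144, 0.0567]
eef_rot: [-1.571, -0.0, 1.061]
force: [1.2, -1.0, 0.5]
grip_width: 0.0123
(-40, -34) [ 0.51528098 -0.02401142]
(-12, -34) [ 0.54326217 -0.02503744]
(20, -34) [ 0.57524068 -0.02621004]
[ 1.18790529 -1.03936715  0.45111813] {'x': -0.0527, 'y': -0.0333, 'z': 0.0157, 'spin': 62.9}
```

```bash
python3 -m handwheel '[{"fingers":-1,"x":0,"y":-0.02,"z":0,"spin":0},{"fingers":-1,"x":-0.01,"y":-0.035,"z":0.004,"spin":5},{"fingers":-1,"x":-0.025,"y":-0.035,"z":0.008,"spin":13},{"fingers":-1,"x":-0.04,"y":-0.035,"z":0.012,"spin":21},{"fingers":-1,"x":-0.0527,"y":-0.035,"z":0.0157,"spin":29},{"fingers":-1,"x":-0.0527,"y":-0.035,"z":0.0157,"spin":37},{"fingers":-1,"x":-0.0527,"y":-0.035,"z":0.0157,"spin":45},{"fingers":-1,"x":-0.0527,"y":-0.035,"z":0.0157,"spin":53},{"fingers":-1,"x":-0.0527,"y":-0.035,"z":0.0157,"spin":60},{"fingers":-1,"x":-0.0527,"y":-0.035,"z":0.0157,"spin":62.9}]'
cat >> h.py <<'E'
def wrist():
    o=get_obs();c=cams.get_calibration("wrist");p,d=cams.camera("wrist");V=np.array(c["view"]);R=V[:3,:3];oo=-R.T@V[:3,3]
    v,u=np.mgrid[:384,:512];a=(u-c["cx"])/c["fx"];b=(v-c["cy"])/c["fy"];r=np.hypot(a,b)+1e-9
    ray=np.stack([np.sin(r)*a/r,np.sin(r)*b/r,np.cos(r)],-1)@R
    W=oo+ray/(ray@V[2,:3])[...,None]*d[...,None]
    return p[:,:,::-1].copy(),d,W,oo,ray
E
python3 - <<'E'
from h import *
o=get_obs();im,d,W,oo,ray=wrist();cv2.imwrite("pics/w10.png",im);np.savez("pics/w10.npz",d=d,W=W,oo=oo,ray=ray)
print(o["ee_pos"],o["eef_rot"],rel((.515,-.024,.09),-2.1))
g=(abs(W[...,2]-.078)<.012)&(abs(W[...,0]-.515)<.03)&(abs(W[...,1]+.024)<.09)&(d>0)
if g.sum()>20:print("punch held",g.sum(),rect(W[biggest(g)][:,:2]))
H,S,V=cv2.split(cv2.cvtColor(im,cv2.COLOR_BGR2HSV));X=oo+ray*((.034-oo[2])/ray[...,2])[...,None]
bl=(H>100)&(H<130)&(S>120)&(abs(X[...,0]-.555)<.12)&(abs(X[...,1])<.15)&(ray[...,2]<0)
x=X[bl];print("blue",bl.sum(),rect(x[:,:2]))
t=np.radians(-2.1);R=np.array([[np.cos(t),-np.sin(t)],[np.sin(t),np.cos(t)]]);w=(x[:,:2]-[.5565,.0085])@R*1000
for lo,hi in((-115,-65),(5,35)):
    k=w[(w[:,1]>lo)&(w[:,1]<hi),0];h,e=np.histogram(k,np.arange(-80,85,3));print(lo,list(zip(e[:-1].astype(int).tolist(),h.tolist())))
E
```

```text
time_s: 15.9
ee_pos: [0.5149, -0.024, 0.0916]
eef_rot: [-1.571, -0.0, -0.041]
force: [-0.8, 0.6, -0.6]
grip_width: 0.0009
[ 0.51491363 -0.02399183  0.09163856] [-1.57078266e+00 -9.57909747e-05 -4.11407346e-02] {'x': 0.0001, 'y': 0.0016, 'z': 0.0, 'spin': -0.3}
blue 12325 [554.9, -31.2, 163.5, 141.8, 87.8]
-115 [(-80, 0), (-77, 0), (-74, 2), (-71, 94), (-68, 75), (-65, 27), (-62, 0), (-59, 0), (-56, 0), (-53, 0), (-50, 0), (-47, 0), (-44, 0), (-41, 0), (-38, 0), (-35, 0), (-32, 0), (-29, 0), (-26, 0), (-23, 0), (-20, 36), (-17, 81), (-14, 97), (-11, 98), (-8, 93), (-5, 97), (-2, 95), (1, 94), (4, 95), (7, 92), (10, 26), (13, 0), (16, 0), (19, 0), (22, 12), (25, 89), (28, 93), (31, 105), (34, 120), (37, 133), (40, 133), (43, 139), (46, 137), (49, 138), (52, 139), (55, 136), (58, 133), (61, 132), (64, 130), (67, 130), (70, 18), (73, 0), (76, 0), (79, 0)]
5 [(-80, 0), (-77, 0), (-74, 0), (-71, 126), (-68, 142), (-65, 138), (-62, 133), (-59, 136), (-56, 112), (-53, 88), (-50, 29), (-47, 0), (-44, 0), (-41, 0), (-38, 0), (-35, 0), (-32, 44), (-29, 68), (-26, 51), (-23, 70), (-20, 70), (-17, 74), (-14, 61), (-11, 89), (-8, 98), (-5, 88), (-2, 104), (1, 115), (4, 111), (7, 126), (10, 43), (13, 0), (16, 0), (19, 0), (22, 3), (25, 122), (28, 126), (31, 121), (34, 126), (37, 116), (40, 124), (43, 121), (46, 115), (49, 121), (52, 116), (55, 112), (58, 111), (61, 112), (64, 111), (67, 107), (70, 28), (73, 0), (76, 0), (79, 0)]
```

The punch slipped out of the jaws (width 0.9 mm), so I need to see where it is.

```bash
python3 - <<'E'
from h import *
im=cv2.imread("pics/w10.png");q,_=cams.camera("side");cv2.imwrite("pics/t10.png",q[:,:,::-1])
cv2.imwrite("pics/v10.png",np.hstack([im[60:360,60:460],cv2.resize(q[130:280,180:380,::-1],(400,300))]))
E
```

```text
(no output)
```

View pics/v10.png

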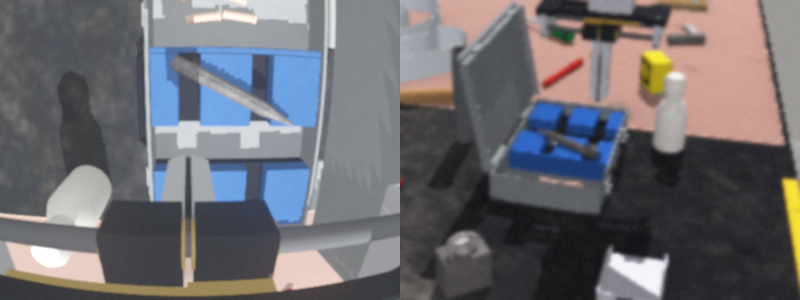

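```bash
python3 - <<'E'
from h import *
z=np.load("pics/w10.npz");W,d=z["W"],z["d"]
g=(W[...,2]>.040)&(W[...,2]<.052)&(abs(W[...,0]-.555)<.06)&(abs(W[...,1]-.0125)<.045)&(d>0)
m=biggest(g);q=W[m];print("punch",m.sum(),rect(q[:,:2]),np.percentile(q[:,2],[50,95]))
b=(abs(W[...,0]-.555)<.02)&(abs(W[...,1]-.03)<.006)&(d>0);print("insert z",np.median(W[b][:,2]))
u=rect(q[:,:2]);print(rel((u[0]/1000,u[1]/1000,.09),u[4]+90),get_obs()["ee_pos"])
E
```

```text
punch 1721 [553.6, 14.7, 111.5, 12.2, -29.4] [0.04365384 0.04528475]
insert z 0.033519578939338185
{'x': 0.0372, 'y': 0.0016, 'z': 0.0401, 'spin': -62.7} [ 0.51492679 -0.02400025  0.09162867]
```

```bash
python3 -m handwheel '[{"fingers":0.0,"x":0.01,"y":0,"z":0.01,"spin":-8},{"fingers":0.0,"x":0.02,"y":0,"z":0.02,"spin":-16},{"fingers":0.0,"x":0.03,"y":0,"z":0.03,"spin":-24},{"fingers":0.0,"x":0.037,"y":0,"z":0.04,"spin":-32},{"fingers":0.0,"x":0.037,"y":0,"z":0.04,"spin":-40},{"fingers":0.0,"x":0.037,"y":0,"z":0.04,"spin":-48},{"fingers":0.0,"x":0.037,"y":0,"z":0.04,"spin":-56},{"fingers":0.0,"x":0.037,"y":0,"z":0.04,"spin":-62.7},{"fingers":0.0,"x":0.037,"y":0.01,"z":0.04,"spin":-62.7},{"fingers":0.0,"x":0.037,"y":0.026,"z":0.04,"spin":-62.7}]' 40
python3 - <<'E'
from h import *
o=get_obs();print(o["force"],o["grip_width"],rel((.5536,.0147,.054),60.6))
E
```

```text
time_s: 17.0
ee_pos: [0.5537, 0.0146, 0.0654]
eef_rot: [-1.572, -0.001, 1.056]
force: [0.2, 0.0, -0.7]
grip_width: 0.0471
[ 0.16996295  0.01814831 -0.70311278] 0.047119157537883975 {'x': -0.0, 'y': 0.0114, 'z': 0.0001, 'spin': -0.1}
```

```bash
python3 -m handwheel '[{"fingers":0.0,"x":0,"y":0.006,"z":0,"spin":0},{"fingers":0.0,"x":0,"y":0.010,"z":0,"spin":0},{"fingers":0.0,"x":0,"y":0.012,"z":0,"spin":0},{"fingers":-1,"x":0,"y":0.012,"z":0,"spin":0},{"fingers":-1,"x":0,"y":0.012,"z":0,"spin":0},{"fingers":-1,"x":0,"y":0.012,"z":0,"spin":0},{"fingers":-1,"x":0,"y":0.012,"z":0,"spin":0},{"fingers":-1,"x":0,"y":0.012,"z":0,"spin":0},{"fingers":-1,"x":0,"y":0.012,"z":0,"spin":0},{"fingers":-1,"x":0,"y":0.005,"z":0,"spin":0}]' 30
```

```text
time_s: 18.0
ee_pos: [0.5529, 0.0147, 0.0601]
eef_rot: [-1.569, 0.001, 1.058]
force: [-0.8, 0.0, 0.3]
grip_width: 0.0005
```

```bash
python3 - <<'E'
from h import *
o=get_obs();im,d,W,oo,ray=wrist();cv2.imwrite("pics/w11.png",im);np.savez("pics/w11.npz",d=d,W=W)
g=(W[...,2]>.040)&(W[...,2]<.052)&(abs(W[...,0]-.555)<.07)&(abs(W[...,1]-.0125)<.06)&(d>0)
m=biggest(g);q=W[m];print("punch",m.sum(),rect(q[:,:2]),np.percentile(q[:,2],[50,95]))
v,u=np.nonzero(m);print(u.min(),u.max(),v.min(),v.max(),o["ee_pos"])
# side-view finger-tip lowest depth points
s,dd=cams.camera("side");Q=cloud(dd,cams.get_calibration("side"));k=(abs(Q[...,0]-.553)<.03)&(abs(Q[...,1]-.0147)<.03)&(Q[...,2]>.03)&(Q[...,2]<.12)
for z in np.arange(.036,.07,.004):
    r=Q[k&(abs(Q[...,2]-z)<.002)];print(round(z,3),len(r),np.percentile(r[:,:2],[5,95],0).round(3).tolist() if len(r) else '')
E
```

```text
punch 1229 [527.7, 28.8, 54.1, 11.8, -29.7] [0.04381025 0.0453462 ]
241 258 139 216 [0.55286197 0.01465568 0.060101  ]
0.036 71 [[0.528, -0.01], [0.567, 0.043]]
0.04 20 [[0.528, 0.006], [0.578, 0.035]]
0.044 42 [[0.526, 0.002], [0.581, 0.032]]
0.048 10 [[0.534, 0.006], [0.574, 0.03]]
0.052 0 
0.056 0 
0.06 0 
0.064 2 [[0.547, 0.015], [0.556, 0.019]]
0.068 7 [[0.542, 0.015], [0.561, 0.021]]
```

```bash
python3 -m handwheel '[{"fingers":0.0,"x":0,"y":0,"z":0,"spin":0},{"fingers":0.0,"x":0,"y":0,"z":0,"spin":0},{"fingers":0.0,"x":0,"y":0,"z":0,"spin":0},{"fingers":0.0,"x":0,"y":0,"z":0,"spin":0},{"fingers":0.0,"x":0,"y":0.003,"z":0,"spin":0},{"fingers":0.0,"x":0,"y":0.006,"z":0,"spin":0},{"fingers":0.0,"x":0,"y":0.008,"z":0,"spin":0},{"fingers":0.0,"x":0,"y":0.009,"z":0,"spin":0},{"fingers":0.0,"x":0,"y":0.010,"z":0,"spin":0},{"fingers":0.0,"x":0,"y":0.010,"z":0,"spin":0}]' 10
python3 - <<'E'
from h import *
o=get_obs();print(o["ee_pos"],o["force"])
E
```

```text
time_s: 19.1
ee_pos: [0.5533, 0.0146, 0.0504]
eef_rot: [-1.571, 0.0, 1.058]
force: [0.1, -0.4, -0.2]
grip_width: 0.0466
[0.55330119 0.01464973 0.05044004] [ 0.11248485 -0.40791832 -0.19832388]
```

```bash
python3 -m handwheel '[{"fingers":0.0,"x":0,"y":0.001,"z":0,"spin":0},{"fingers":0.0,"x":0,"y":0.002,"z":0,"spin":0},{"fingers":0.0,"x":0,"y":0.003,"z":0,"spin":0},{"fingers":-1,"x":0,"y":0.003,"z":0,"spin":0},{"fingers":-1,"x":0,"y":0.003,"z":0,"spin":0},{"fingers":-1,"x":0,"y":0.003,"z":0,"spin":0},{"fingers":-1,"x":0,"y":0.003,"z":0,"spin":0},{"fingers":-1,"x":0,"y":0.003,"z":0,"spin":0},{"fingers":-1,"x":0,"y":0.003,"z":0,"spin":0},{"fingers":-1,"x":0,"y":0.003,"z":0,"spin":0}]' 12
python3 - <<'E'
from h import *
o=get_obs();print(o["ee_pos"],o["force"])
E
```

```text
time_s: 20.1
ee_pos: [0.5533, 0.0147, 0.0476]
eef_rot: [-1.571, -0.0, 1.058]
force: [0.6, 0.4, 0.7]
grip_width: 0.0004
[0.55334646 0.01466529 0.0475596 ] [0.64605728 0.41359582 0.66082086]
```

```bash
python3 - <<'E'
from h import *
im,d,W,oo,ray=wrist();np.savez("pics/w12.npz",d=d,W=W);q,_=cams.camera("side");t,_=cams.camera("top")
cv2.imwrite("pics/w12.png",im);cv2.imwrite("pics/s12.png",q[:,:,::-1])
A=cv2.resize(im[100:380,90:410],(400,350));B=cv2.resize(q[150:255,205:325,::-1],(400,350),interpolation=2)
cv2.imwrite("pics/v12.png",np.hstack([A,B]))
E
```

```text
(no output)
```

View pics/v12.png

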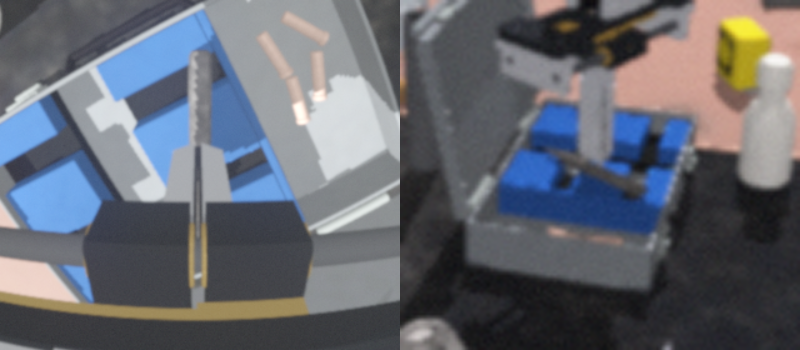

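```bash
python3 - <<'E'
from h import *
z=np.load("pics/w12.npz");W,d=z["W"],z["d"]
for v in range(140,268,6):print(v,W[v,248].round(4),W[v,238].round(4),W[v,258].round(4))
E
```

```text
140 [0.5039 0.0413 0.0383] [0.5011 0.0354 0.0333] [0.5076 0.0468 0.0334]
146 [0.5065 0.0398 0.0446] [0.5047 0.0333 0.0326] [0.5101 0.0451 0.0409]
152 [0.5097 0.0381 0.0457] [0.5082 0.0313 0.0324] [0.5135 0.0432 0.0401]
158 [0.5131 0.0361 0.0445] [0.5139 0.0274 0.0158] [0.517  0.0413 0.0396]
164 [0.5164 0.0343 0.0448] [0.5178 0.0252 0.0155] [0.5202 0.0395 0.0411]
170 [0.5197 0.0324 0.0452] [0.5217 0.0229 0.0151] [0.5238 0.0375 0.0403]
176 [0.5232 0.0305 0.0446] [0.5255 0.0208 0.016 ] [0.5272 0.0356 0.0404]
182 [0.5264 0.0286 0.0452] [0.5263 0.0209 0.0311] [0.5307 0.0337 0.0403]
188 [0.5299 0.0267 0.045 ] [0.5295 0.0191 0.033 ] [0.5344 0.0317 0.04  ]
194 [0.5335 0.0247 0.0448] [0.5331 0.0171 0.0336] [0.538  0.0297 0.0397]
200 [0.5368 0.0228 0.0453] [0.537  0.0148 0.0327] [0.5418 0.0276 0.0394]
206 [0.5406 0.0207 0.0447] [0.5408 0.0126 0.0329] [0.5453 0.0257 0.0398]
212 [0.5441 0.0187 0.045 ] [0.5443 0.0106 0.0338] [0.5493 0.0235 0.0392]
218 [0.5457 0.0178 0.0511] [0.5415 0.013  0.0544] [0.5473 0.024  0.0553]
224 [0.5456 0.0179 0.0614] [0.5414 0.0135 0.0651] [0.5472 0.0237 0.0649]
230 [0.5458 0.0177 0.0699] [0.5416 0.0136 0.0737] [0.5472 0.0234 0.0733]
236 [0.5459 0.0177 0.0779] [0.542  0.0137 0.081 ] [0.5473 0.0231 0.0809]
242 [0.5458 0.0177 0.0857] [0.5416 0.0142 0.0897] [0.5468 0.0231 0.0893]
248 [0.5462 0.0175 0.0918] [0.5421 0.0141 0.0954] [0.5471 0.0227 0.0953]
254 [0.5459 0.0177 0.0988] [0.5421 0.0144 0.102 ] [0.5464 0.0228 0.1027]
260 [0.5472 0.0169 0.1022] [0.5426 0.0143 0.1071] [0.5467 0.0224 0.1078]
266 [0.5502 0.0153 0.1021] [0.5222 0.0277 0.1536] [0.4855 0.0516 0.2275]
```

The depth data show the fingertips ending near z≈0.046 with the TCP reading 0.048. So the tips stand only about 2 mm past the reported TCP, not 19 mm, and the jaws closed above the punch. I probe downward gently.

```bash
python3 -m handwheel '[{"fingers":-0.1,"x":0,"y":0,"z":0,"spin":0},{"fingers":-0.1,"x":0,"y":0,"z":0,"spin":0},{"fingers":-0.1,"x":0,"y":0,"z":0,"spin":0},{"fingers":-0.1,"x":0,"y":0,"z":0,"spin":0},{"fingers":-0.1,"x":0,"y":0,"z":0,"spin":0},{"fingers":-0.1,"x":0,"y":0.003,"z":0,"spin":0},{"fingers":-0.1,"x":0,"y":0.006,"z":0,"spin":0},{"fingers":-0.1,"x":0,"y":0.008,"z":0,"spin":0},{"fingers":-0.1,"x":0,"y":0.009,"z":0,"spin":0},{"fingers":-0.1,"x":0,"y":0.009,"z":0,"spin":0}]' 20
python3 - <<'E'
from h import *
o=get_obs();print(o["ee_pos"],o["force"])
im,d,W,oo,ray=wrist()
for u in (200,205,210,285,290,295):
    col=W[190:262,u];print(u,[(v+190,col[v].round(3).tolist()) for v in range(0,72,8)])
E
```

```text
time_s: 21.25
ee_pos: [0.5533, 0.0147, 0.0383]
eef_rot: [-1.571, 0.0, 1.058]
force: [0.7, 0.5, -0.2]
grip_width: 0.0421
[0.55325197 0.01465477 0.03834126] [ 0.73713928  0.48191831 -0.22488602]
200 [(190, [0.519, -0.007, 0.015]), (198, [0.524, -0.01, 0.015]), (206, [0.526, -0.007, 0.034]), (214, [0.53, -0.01, 0.034]), (222, [0.53, -0.007, 0.052]), (230, [0.531, -0.005, 0.064]), (238, [0.532, -0.004, 0.075]), (246, [0.532, -0.003, 0.085]), (254, [0.533, -0.001, 0.094])]
205 [(190, [0.521, -0.004, 0.016]), (198, [0.525, -0.005, 0.021]), (206, [0.527, -0.004, 0.034]), (214, [0.532, -0.008, 0.033]), (222, [0.532, -0.004, 0.052]), (230, [0.532, -0.003, 0.065]), (238, [0.534, -0.002, 0.074]), (246, [0.535, -0.001, 0.082]), (254, [0.536, -0.002, 0.088])]
210 [(190, [0.523, -0.0, 0.016]), (198, [0.525, -0.0, 0.028]), (206, [0.529, -0.002, 0.034]), (214, [0.534, -0.005, 0.034]), (222, [0.533, -0.002, 0.052]), (230, [0.535, -0.002, 0.06]), (238, [0.537, -0.001, 0.069]), (246, [0.54, -0.004, 0.07]), (254, [0.544, -0.006, 0.071])]
285 [(190, [0.543, 0.047, 0.033]), (198, [0.548, 0.044, 0.034]), (206, [0.553, 0.042, 0.033]), (214, [0.558, 0.039, 0.033]), (222, [0.556, 0.038, 0.051]), (230, [0.556, 0.036, 0.062]), (238, [0.559, 0.034, 0.064]), (246, [0.563, 0.032, 0.066]), (254, [0.567, 0.03, 0.067])]
290 [(190, [0.545, 0.05, 0.033]), (198, [0.551, 0.047, 0.032]), (206, [0.555, 0.045, 0.034]), (214, [0.56, 0.042, 0.032]), (222, [0.557, 0.041, 0.053]), (230, [0.556, 0.039, 0.065]), (238, [0.556, 0.038, 0.073]), (246, [0.556, 0.037, 0.081]), (254, [0.557, 0.035, 0.088])]
295 [(190, [0.556, 0.053, 0.004]), (198, [0.552, 0.05, 0.033]), (206, [0.557, 0.047, 0.032]), (214, [0.562, 0.045, 0.033]), (222, [0.559, 0.043, 0.052]), (230, [0.557, 0.042, 0.065]), (238, [0.557, 0.04, 0.075]), (246, [0.556, 0.039, 0.085]), (254, [0.555, 0.038, 0.093])]
```

```bash
python3 -m handwheel '[{"fingers":-0.1,"x":0,"y":0.001,"z":0,"spin":0},{"fingers":-0.1,"x":0,"y":0.002,"z":0,"spin":0},{"fingers":-0.1,"x":0,"y":0.002,"z":0,"spin":0},{"fingers":-1,"x":0,"y":0.002,"z":0,"spin":0},{"fingers":-1,"x":0,"y":0.002,"z":0,"spin":0},{"fingers":-1,"x":0,"y":0.002,"z":0,"spin":0},{"fingers":-1,"x":0,"y":0.002,"z":0,"spin":0},{"fingers":-1,"x":0,"y":0.002,"z":0,"spin":0},{"fingers":-1,"x":0,"y":0.002,"z":0,"spin":0},{"fingers":-1,"x":0,"y":0.002,"z":0,"spin":0}]' 30
python3 - <<'E'
from h import *
o=get_obs();print(o["ee_pos"],o["force"],rel((.515,-.024,.09),-2.1))
E
```

```text
time_s: 22.3
ee_pos: [0.5534, 0.0147, 0.0366]
eef_rot: [-1.571, -0.0, 1.058]
force: [-0.3, 0.4, 0.1]
grip_width: 0.0099
[0.553373   0.01467971 0.03656874] [-0.2772335   0.40857065  0.05043487] {'x': -0.0525, 'y': -0.0534, 'z': 0.0145, 'spin': 62.7}
```

```bash
python3 -m handwheel '[{"fingers":-1,"x":0,"y":0,"z":0,"spin":0},{"fingers":-1,"x":0,"y":0,"z":0,"spin":0},{"fingers":-1,"x":0,"y":0,"z":0,"spin":0},{"fingers":-1,"x":0,"y":0,"z":0,"spin":0},{"fingers":-1,"x":0,"y":0,"z":0,"spin":0},{"fingers":-1,"x":0,"y":0,"z":0,"spin":0},{"fingers":-1,"x":0,"y":-0.001,"z":0,"spin":0},{"fingers":-1,"x":0,"y":-0.003,"z":0,"spin":0},{"fingers":-1,"x":0,"y":-0.006,"z":0,"spin":0},{"fingers":-1,"x":0,"y":-0.01,"z":0,"spin":0}]' 30
```

```text
time_s: 23.3
ee_pos: [0.5533, 0.0146, 0.0468]
eef_rot: [-1.571, 0.0, 1.058]
force: [0.6, 0.1, -1.1]
grip_width: 0.0102
```

```bash
python3 -m handwheel '[{"fingers":-1,"x":0,"y":-0.02,"z":0,"spin":3},{"fingers":-1,"x":-0.01,"y":-0.028,"z":0.004,"spin":9},{"fingers":-1,"x":-0.025,"y":-0.028,"z":0.008,"spin":16},{"fingers":-1,"x":-0.04,"y":-0.028,"z":0.012,"spin":23},{"fingers":-1,"x":-0.0525,"y":-0.028,"z":0.0145,"spin":30},{"fingers":-1,"x":-0.0525,"y":-0.028,"z":0.0145,"spin":38},{"fingers":-1,"x":-0.0525,"y":-0.028,"z":0.0145,"spin":46},{"fingers":-1,"x":-0.0525,"y":-0.028,"z":0.0145,"spin":54},{"fingers":-1,"x":-0.0525,"y":-0.028,"z":0.0145,"spin":60},{"fingers":-1,"x":-0.0525,"y":-0.028,"z":0.0145,"spin":62.7}]'
python3 - <<'E'
from h import *
o=get_obs();im,d,W,oo,ray=wrist();cv2.imwrite("pics/w13.png",im);np.savez("pics/w13.npz",d=d,W=W,oo=oo,ray=ray)
print(o["ee_pos"],o["eef_rot"],o["force"],rel((.515,-.024,.05),-2.1))
g=(W[...,2]>.062)&(W[...,2]<.1)&(abs(W[...,0]-.515)<.03)&(W[...,1]>-.01)&(W[...,1]<.1)&(d>0)
if g.sum()>20:
    m=biggest(g);print("punch part",m.sum(),rect(W[m][:,:2]),np.percentile(W[m][:,2],[5,50,95]))
    for v in range(120,240,8):print(v,W[v,248].round(3),end=' ')
# groove edges near front groove from blue, in case frame
t=np.radians(-2.1);R=np.array([[np.cos(t),-np.sin(t)],[np.sin(t),np.cos(t)]])
H,S,V=cv2.split(cv2.cvtColor(im,cv2.COLOR_BGR2HSV));bl=(H>100)&(H<130)&(S>120)&(abs(W[...,2]-.034)<.004)
w=(W[bl][:,:2]-[.5565,.0085])@R*1000
k=w[(w[:,1]>20)&(w[:,1]<40),0];h,e=np.histogram(k,np.arange(-80,40,2));print('\n',list(zip(e[:-1].astype(int).tolist(),h.tolist())))
E
```

```text
time_s: 24.3
ee_pos: [0.515, -0.024, 0.0749]
eef_rot: [-1.571, -0.0, -0.041]
force: [-1.3, 0.2, -1.5]
grip_width: 0.0099
[ 0.51498803 -0.02401305  0.07488856] [-1.57079962e+00 -2.64170015e-04 -4.05124972e-02] [-1.26127032  0.17109408 -1.4623342 ] {'x': -0.0, 'y': 0.0249, 'z': 0.0, 'spin': -0.3}
punch part 1340 [515.7, 10.6, 41.5, 12.0, 87.6] [0.07766463 0.08200228 0.08362254]
120 [0.517 0.042 0.016] 128 [0.517 0.035 0.015] 136 [0.517 0.029 0.015] 144 [0.517 0.031 0.081] 152 [0.517 0.026 0.083] 160 [0.516 0.021 0.083] 168 [0.516 0.016 0.082] 176 [0.516 0.012 0.084] 184 [0.516 0.007 0.083] 192 [0.516 0.002 0.084] 200 [ 0.515 -0.003  0.084] 208 [ 0.515 -0.009  0.083] 216 [ 0.515 -0.013  0.084] 224 [ 0.515 -0.019  0.083] 232 [ 0.515 -0.024  0.083] 
 [(-80, 0), (-78, 0), (-76, 0), (-74, 0), (-72, 32), (-70, 67), (-68, 70), (-66, 80), (-64, 68), (-62, 66), (-60, 81), (-58, 67), (-56, 67), (-54, 80), (-52, 77), (-50, 50), (-48, 6), (-46, 6), (-44, 4), (-42, 5), (-40, 5), (-38, 4), (-36, 6), (-34, 6), (-32, 48), (-30, 54), (-28, 78), (-26, 76), (-24, 53), (-22, 78), (-20, 78), (-18, 53), (-16, 77), (-14, 76), (-12, 61), (-10, 71), (-8, 75), (-6, 61), (-4, 78), (-2, 64), (0, 73), (2, 71), (4, 62), (6, 77), (8, 61), (10, 35), (12, 8), (14, 6), (16, 8), (18, 8), (20, 7), (22, 9), (24, 6), (26, 6), (28, 48), (30, 66), (32, 63), (34, 63), (36, 63)]
```

```bash
python3 -m handwheel '[{"fingers":-1,"x":0,"y":0.015,"z":0,"spin":0},{"fingers":-1,"x":0,"y":0.028,"z":0,"spin":0},{"fingers":-1,"x":0,"y":0.036,"z":0,"spin":0},{"fingers":-1,"x":0,"y":0.044,"z":0,"spin":0},{"fingers":-1,"x":0,"y":0.049,"z":0,"spin":0},{"fingers":-1,"x":0,"y":0.053,"z":0,"spin":0},{"fingers":-1,"x":0,"y":0.053,"z":0,"spin":0},{"fingers":-0.5,"x":0,"y":0.053,"z":0,"spin":0},{"fingers":-0.5,"x":0,"y":0.053,"z":0,"spin":0},{"fingers":-0.5,"x":0,"y":0.053,"z":0,"spin":0}]'
python3 - <<'E'
from h import *
o=get_obs();print(o["ee_pos"],o["force"],o["grip_width"])
E
```

```text
time_s: 25.35
ee_pos: [0.5151, -0.024, 0.0219]
eef_rot: [-1.571, -0.001, -0.036]
force: [0.8, -0.6, -0.3]
grip_width: 0.0233
[ 0.51514136 -0.02399033  0.02187463] [ 0.78917359 -0.58682632 -0.2940387 ] 0.023252731603225104
```

```bash
python3 -m handwheel '[{"fingers":-0.5,"x":0,"y":-0.03,"z":0,"spin":0},{"fingers":-0.3,"x":0,"y":-0.07,"z":0,"spin":0},{"fingers":-0.1,"x":0,"y":-0.11,"z":0,"spin":0},{"fingers":0,"x":0,"y":-0.14,"z":0,"spin":0},{"fingers":0,"x":0.03,"y":-0.15,"z":-0.05,"spin":0},{"fingers":0,"x":0.05,"y":-0.15,"z":-0.1,"spin":5},{"fingers":0,"x":0.075,"y":-0.15,"z":-0.15,"spin":10},{"fingers":0,"x":0.1,"y":-0.15,"z":-0.2,"spin":15},{"fingers":0,"x":0.11,"y":-0.15,"z":-0.245,"spin":18.5},{"fingers":0,"x":0.113,"y":-0.13,"z":-0.283,"spin":18.5}]'
cat > case.py <<'E'
from h import *
# tools in the insert, from the top camera: heights in the case frame
p,d=cams.camera("top");im=p[:,:,::-1].copy();P=cloud(d,cams.get_calibration("top"));np.savez("pics/case.npz",P=P,im=im)
t=np.radians(-2.1);R=np.array([[np.cos(t),-np.sin(t)],[np.sin(t),np.cos(t)]])
C=(P[...,:2]-[.5573,.008])@R*1000;Z=P[...,2]*1000
for n,x in(("front",-40),("rear",20)):
    print(n,[(y,np.median(Z[(abs(C[...,0]-x)<5)&(abs(C[...,1]-y)<5)]).round(1)) for y in range(-115,41,10)])
i=(abs(C[...,0])<70)&(abs(C[...,1])<120);print("above 36:",(i&(Z>36)).sum(),"above 40:",(i&(Z>40)).sum(),(C[i&(Z>40)]).mean(0) if (i&(Z>40)).any() else '')
E
python3 case.py; python3 - <<'E'
from h import *
o=get_obs();im,d,W,oo,ray=wrist();cv2.imwrite("pics/w14.png",im)
H,S,V=cv2.split(cv2.cvtColor(im,cv2.COLOR_BGR2HSV))
m=biggest((S>150)&((H<8)|(H>172))&(abs(W[...,0]-.618)<.1)&(abs(W[...,1]+.311)<.1)&(W[...,2]>.004)&(d>0));q=W[m];r=rect(q[:,:2]);print("marker",m.sum(),r,np.percentile(q[:,2],[50,95]))
print(o["ee_pos"],o["eef_rot"],rel((r[0]/1e3,r[1]/1e3,.02),r[4]-90))
E
```

```text
time_s: 26.35
ee_pos: [0.6176, -0.3026, 0.1571]
eef_rot: [-1.571, -0.004, -0.361]
force: [-0.0, 0.3, -0.0]
grip_width: 0.047
front [(-115, np.float64(17.2)), (-105, np.float64(17.6)), (-95, np.float64(17.5)), (-85, np.float64(17.9)), (-75, np.float64(24.7)), (-65, np.float64(27.2)), (-55, np.float64(25.8)), (-45, np.float64(26.6)), (-35, np.float64(27.2)), (-25, np.float64(25.2)), (-15, np.float64(26.7)), (-5, np.float64(27.4)), (5, np.float64(25.8)), (15, np.float64(28.2)), (25, np.float64(16.8)), (35, np.float64(17.0))]
rear [(-115, np.float64(18.4)), (-105, np.float64(17.6)), (-95, np.float64(18.8)), (-85, np.float64(16.1)), (-75, np.float64(18.0)), (-65, np.float64(9.7)), (-55, np.float64(3.6)), (-45, np.float64(4.2)), (-35, np.float64(7.1)), (-25, np.float64(7.2)), (-15, np.float64(15.3)), (-5, np.float64(17.1)), (5, np.float64(16.5)), (15, np.float64(17.7)), (25, np.float64(17.0)), (35, np.float64(17.6))]
above 36: 565 above 40: 61 [-1.30290238 36.66128534]
marker 470 [623.7, -293.5, 92.6, 10.1, 69.1] [0.01263887 0.01400616]
[ 0.61524186 -0.30842715  0.15161898] [-1.57178829  0.00200389 -0.36402064] {'x': 0.0042, 'y': 0.1318, 'z': 0.0139, 'spin': 0.0}
```

Punch is in the front groove: tops read about 27 mm from y -75 to +15. Next is the marker.

```bash
python3 -m handwheel '[{"fingers":0,"x":0.0028,"y":0.04,"z":-0.0017,"spin":0},{"fingers":0,"x":0.0028,"y":0.08,"z":-0.0017,"spin":0},{"fingers":0,"x":0.0028,"y":0.11,"z":-0.0017,"spin":0},{"fingers":0,"x":0.0028,"y":0.128,"z":-0.0017,"spin":0},{"fingers":0,"x":0.0028,"y":0.138,"z":-0.0017,"spin":0},{"fingers":0,"x":0.0028,"y":0.142,"z":-0.0017,"spin":0},{"fingers":0,"x":0.0028,"y":0.142,"z":-0.0017,"spin":0},{"fingers":-1,"x":0.0028,"y":0.142,"z":-0.0017,"spin":0},{"fingers":-1,"x":0.0028,"y":0.142,"z":-0.0017,"spin":0},{"fingers":-1,"x":0.0028,"y":0.142,"z":-0.0017,"spin":0}]' 15
```

```text
time_s: 27.45
ee_pos: [0.6186, -0.303, 0.014]
eef_rot: [-1.571, -0.001, -0.359]
force: [0.0, 0.3, 0.3]
grip_width: 0.0261
```

```bash
python3 -m handwheel '[{"fingers":-0.4,"x":0,"y":0.002,"z":-0.004,"spin":0},{"fingers":-0.4,"x":0,"y":0.005,"z":-0.007,"spin":0},{"fingers":-0.4,"x":0,"y":0.0065,"z":-0.008,"spin":0},{"fingers":-0.4,"x":0,"y":0.0065,"z":-0.008,"spin":0},{"fingers":-1,"x":0,"y":0.0065,"z":-0.008,"spin":0},{"fingers":-1,"x":0,"y":0.0065,"z":-0.008,"spin":0},{"fingers":-1,"x":0,"y":0.0065,"z":-0.008,"spin":0},{"fingers":-1,"x":0,"y":0.0065,"z":-0.008,"spin":0},{"fingers":-1,"x":0,"y":0.0065,"z":-0.008,"spin":0},{"fingers":-1,"x":0,"y":0.0065,"z":-0.008,"spin":0}]' 15
python3 - <<'E'
from h import *
o=get_obs();print(o["ee_pos"],o["force"],o["grip_width"])
E
```

```text
time_s: 28.45
ee_pos: [0.6156, -0.3103, 0.0069]
eef_rot: [-1.571, -0.0, -0.359]
force: [0.1, 0.9, 1.0]
grip_width: 0.0124
[ 0.6155888  -0.31026915  0.00685609] [0.09704906 0.89372804 1.02791942] 0.012418827292415502
```

```bash
python3 -m handwheel '[{"fingers":-1,"x":0,"y":-0.02,"z":0,"spin":0},{"fingers":-1,"x":0,"y":-0.06,"z":0,"spin":0},{"fingers":-1,"x":0,"y":-0.1,"z":0,"spin":0},{"fingers":-1,"x":0,"y":-0.13,"z":0,"spin":0},{"fingers":-1,"x":0,"y":-0.145,"z":0,"spin":0},{"fingers":-1,"x":0,"y":-0.145,"z":0,"spin":0},{"fingers":-1,"x":0,"y":-0.145,"z":0,"spin":0},{"fingers":-1,"x":0,"y":-0.145,"z":0,"spin":0},{"fingers":-1,"x":0,"y":-0.145,"z":0,"spin":0},{"fingers":-1,"x":0,"y":-0.145,"z":0,"spin":0}]'
python3 - <<'E'
from h import *
o=get_obs();print(o["ee_pos"],o["force"],rel((.551,-.029,.15),-2.1))
im,d,W,oo,ray=wrist();cv2.imwrite("pics/w15.png",im)
H,S,V=cv2.split(cv2.cvtColor(im,cv2.COLOR_BGR2HSV));m=biggest((S>150)&((H<8)|(H>172))&(d>0)&(W[...,2]>.11));q=W[m];print("marker",m.sum(),rect(q[:,:2]),np.percentile(q[:,2],[5,50,95]))
E
```

```text
time_s: 29.45
ee_pos: [0.6153, -0.3102, 0.1507]
eef_rot: [-1.571, 0.001, -0.359]
force: [-0.9, -0.0, -0.0]
grip_width: 0.0122
[ 0.61530567 -0.31019154  0.15073024] [-0.94681144 -0.01756411 -0.03100358] {'x': -0.1591, 'y': 0.0007, 'z': 0.2406, 'spin': -18.5}
marker 1554 [613.0, -315.9, 82.3, 13.7, 69.4] [0.15395837 0.15632949 0.15859379]
```

```bash
python3 - <<'E'
from h import *
o=get_obs();im,d,W,oo,ray=wrist();cv2.imwrite("pics/w15.png",im)
H,S,V=cv2.split(cv2.cvtColor(im,cv2.COLOR_BGR2HSV));r=(S>130)&((H<8)|(H>172))
n,l,s,c=cv2.connectedComponentsWithStats(r.astype(np.uint8))
X=oo+ray*((.151-oo[2])/ray[...,2])[...,None]
for i in range(1,n):
    if s[i,4]>60:
        q=X[l==i];print(s[i],c[i].round(),rect(q[:,:2]),'axial from TCP',np.round(np.percentile((q[:,:2]-o["ee_pos"][:2])@[.351,.936],[0,100])*1000),np.median(W[l==i][:,2]))
E
```

```text
[ 237  123   23  168 3121] [248. 208.] [617.5, -302.8, 117.6, 15.1, 70.3] axial from TCP [-51.  66.] 0.15647805404446727
```

```bash
python3 -m handwheel '[{"fingers":-1,"x":-0.025,"y":0,"z":0.03,"spin":-5},{"fingers":-1,"x":-0.055,"y":0,"z":0.07,"spin":-10},{"fingers":-1,"x":-0.08,"y":0,"z":0.11,"spin":-15},{"fingers":-1,"x":-0.11,"y":0,"z":0.15,"spin":-18.5},{"fingers":-1,"x":-0.135,"y":0,"z":0.19,"spin":-18.5},{"fingers":-1,"x":-0.15,"y":0.005,"z":0.225,"spin":-18.5},{"fingers":-1,"x":-0.159,"y":0.03,"z":0.2406,"spin":-18.5},{"fingers":-1,"x":-0.159,"y":0.06,"z":0.2406,"spin":-18.5},{"fingers":-1,"x":-0.159,"y":0.08,"z":0.2406,"spin":-18.5},{"fingers":-1,"x":-0.159,"y":0.08,"z":0.2406,"spin":-18.5}]'
python3 - <<'E'
from h import *
o=get_obs();print(o["ee_pos"],o["eef_rot"],rel((.551,-.029,.0425),-2.1))
im,d,W,oo,ray=wrist();cv2.imwrite("pics/w16.png",im)
H,S,V=cv2.split(cv2.cvtColor(im,cv2.COLOR_BGR2HSV));r=biggest((S>130)&((H<8)|(H>172)))
print("marker",rect(W[r&(d>0)][:,:2]),np.percentile(W[r&(d>0)][:,2],[5,50,95]))
# lid face nearest to gripper: W points at lid
for z in (.06,.09,.12,.15,.18):
    g=(abs(W[...,2]-z)<.004)&(W[...,0]>.6)&(abs(W[...,1]-.0)<.1)&(d>0);print(z,g.sum(),np.percentile(W[g][:,0],[2,50]).round(4) if g.sum() else '')
E
```

```text
time_s: 30.55
ee_pos: [0.5499, -0.0288, 0.0694]
eef_rot: [-1.57, 0.004, -0.036]
force: [0.2, 0.7, 0.5]
grip_width: 0.0121
[ 0.54987301 -0.02884466  0.06937013] [-1.57041991  0.00429463 -0.03605523] {'x': 0.0011, 'y': 0.0269, 'z': -0.0001, 'spin': 0.0}
marker [549.7, -19.1, 114.3, 13.7, 88.0] [0.07246188 0.07489365 0.07680202]
0.06 1681 [0.6363 0.6405]
0.09 2291 [0.6422 0.6465]
0.12 3239 [0.6474 0.6523]
0.15 3495 [0.6559 0.6589]
0.18 1673 [0.6008 0.6223]
```

```bash
python3 -m handwheel '[{"fingers":-1,"x":0.001,"y":0.01,"z":0,"spin":0},{"fingers":-1,"x":0.001,"y":0.018,"z":0,"spin":0},{"fingers":-1,"x":0.001,"y":0.024,"z":0,"spin":0},{"fingers":-1,"x":0.001,"y":0.026,"z":0,"spin":0},{"fingers":-0.4,"x":0.001,"y":0.026,"z":0,"spin":0},{"fingers":-0.4,"x":0.001,"y":0.026,"z":0,"spin":0},{"fingers":-0.4,"x":0.001,"y":0.026,"z":0,"spin":0},{"fingers":-0.4,"x":0.001,"y":0.02,"z":0,"spin":0},{"fingers":-0.4,"x":0.001,"y":0,"z":0,"spin":0},{"fingers":-0.4,"x":0.001,"y":-0.03,"z":0,"spin":0}]' 15
python3 - <<'E'
from h import *
o=get_obs();print(o["ee_pos"],o["eef_rot"],rel((.52,-.028,.085),88))
im,d,W,oo,ray=wrist();cv2.imwrite("pics/w17.png",im)
H,S,V=cv2.split(cv2.cvtColor(im,cv2.COLOR_BGR2HSV));r=biggest((S>130)&((H<8)|(H>172)))
print("marker",rect(W[r&(d>0)][:,:2]),np.percentile(W[r&(d>0)][:,2],[5,50,95]))
E
```

```text
time_s: 31.6
ee_pos: [0.5515, -0.0291, 0.1017]
eef_rot: [-1.571, 0.002, -0.036]
force: [0.5, 0.9, -0.3]
grip_width: 0.0281
[ 0.55152741 -0.02912518  0.10174631] [-1.5705709   0.00237147 -0.0363886 ] {'x': -0.0315, 'y': 0.0167, 'z': -0.0, 'spin': -90.1}
marker [551.4, -27.9, 129.8, 13.6, 88.9] [0.04430525 0.04627863 0.04817332]
```

```bash
python3 -m handwheel '[{"fingers":0.2,"x":-0.01,"y":-0.01,"z":0,"spin":-8},{"fingers":0.2,"x":-0.02,"y":-0.01,"z":0,"spin":-16.5},{"fingers":0.2,"x":-0.035,"y":-0.01,"z":0,"spin":-25},{"fingers":0.2,"x":-0.035,"y":-0.01,"z":0,"spin":-33.5},{"fingers":0.2,"x":-0.035,"y":-0.01,"z":0,"spin":-42},{"fingers":0.2,"x":-0.035,"y":-0.01,"z":0,"spin":-50.5},{"fingers":0.2,"x":-0.035,"y":-0.01,"z":0,"spin":-59},{"fingers":0.2,"x":-0.035,"y":-0.01,"z":0,"spin":-67.5},{"fingers":0.2,"x":-0.035,"y":-0.01,"z":0,"spin":-76},{"fingers":0.2,"x":-0.035,"y":-0.01,"z":0,"spin":-84.5}]'
python3 - <<'E'
from h import *
print(rel((.517,-.029,.038),87.5))
E
```

```text
time_s: 32.65
ee_pos: [0.5174, -0.0279, 0.1123]
eef_rot: [-1.572, 0.0, 1.445]
force: [0.5, 0.2, 0.5]
grip_width: 0.0564
{'x': -0.0011, 'y': 0.0743, 'z': 0.0003, 'spin': -4.7}
```

```bash
python3 -m handwheel '[{"fingers":0.2,"x":0,"y":0,"z":0,"spin":-4.7},{"fingers":0.2,"x":0,"y":0.03,"z":0,"spin":-4.7},{"fingers":0.2,"x":0,"y":0.05,"z":0,"spin":-4.7},{"fingers":0.2,"x":0,"y":0.063,"z":0,"spin":-4.7},{"fingers":0.2,"x":0,"y":0.07,"z":0,"spin":-4.7},{"fingers":0.2,"x":0,"y":0.074,"z":0,"spin":-4.7},{"fingers":0.2,"x":0,"y":0.074,"z":0,"spin":-4.7},{"fingers":0.2,"x":0,"y":0.074,"z":0,"spin":-4.7},{"fingers":0.2,"x":0.0015,"y":0.074,"z":-0.01,"spin":-4.7},{"fingers":0.2,"x":0.0015,"y":0.074,"z":-0.012,"spin":-4.7}]'
python3 - <<'E'
from h import *
o=get_obs();print(o["ee_pos"],o["eef_rot"],o["force"],rel((.562,-.029,.038),87.5))
im,d,W,oo,ray=wrist();cv2.imwrite("pics/w18.png",im)
p,dd=cams.camera("side");q,_=cams.camera("top");Q=cloud(dd,cams.get_calibration("side"))
H,S,V=cv2.split(cv2.cvtColor(p[:,:,::-1].copy(),cv2.COLOR_BGR2HSV));r=(S>130)&((H<8)|(H>172))&(abs(Q[...,0]-.56)<.1)&(abs(Q[...,1])<.15)&(Q[...,2]>.01)
print("side red",r.sum(),rect(Q[r][:,:2]) if r.sum()>5 else '')
E
```

```text
time_s: 33.65
ee_pos: [0.5307, -0.0281, 0.0384]
eef_rot: [-1.572, 0.0, 1.521]
force: [0.7, 0.6, 0.5]
grip_width: 0.0567
[ 0.53074331 -0.02809642  0.03836171] [-1.57237744e+00  8.70547303e-05  1.52052941e+00] [0.73327633 0.60847414 0.47615595] {'x': 0.0007, 'y': 0.0004, 'z': -0.0313, 'spin': -0.4}
side red 47 [555.4, -15.6, 111.7, 13.4, -81.7]
```

```bash
python3 -m handwheel '[{"fingers":0.2,"x":0,"y":0,"z":-0.003,"spin":0},{"fingers":0.2,"x":0,"y":0,"z":-0.006,"spin":0},{"fingers":0.2,"x":0,"y":0,"z":-0.009,"spin":0},{"fingers":0.2,"x":0,"y":0,"z":-0.012,"spin":0},{"fingers":0.2,"x":0,"y":0,"z":-0.015,"spin":0},{"fingers":0.2,"x":0,"y":0,"z":-0.018,"spin":0},{"fingers":0.2,"x":0,"y":0,"z":-0.021,"spin":0},{"fingers":0.2,"x":0,"y":0,"z":-0.024,"spin":0},{"fingers":0.2,"x":0,"y":0,"z":-0.027,"spin":0},{"fingers":0.2,"x":0,"y":0,"z":-0.030,"spin":0}]'
python3 - <<'E'
from h import *
o=get_obs();print(o["ee_pos"],o["force"])
p,dd=cams.camera("side");Q=cloud(dd,cams.get_calibration("side"));im=p[:,:,::-1].copy();cv2.imwrite("pics/s19.png",im)
H,S,V=cv2.split(cv2.cvtColor(im,cv2.COLOR_BGR2HSV));r=(S>130)&((H<8)|(H>172))&(abs(Q[...,0]-.56)<.1)&(abs(Q[...,1])<.15)&(Q[...,2]>.01)
print("side red",r.sum(),rect(Q[r][:,:2]) if r.sum()>5 else '',np.percentile(Q[r][:,2],[5,50,95]) if r.any() else '')
E
```

```text
time_s: 34.8
ee_pos: [0.5596, -0.0296, 0.0377]
eef_rot: [-1.571, 0.0, 1.52]
force: [0.3, 0.2, 0.4]
grip_width: 0.0564
[ 0.55956771 -0.02957324  0.03773379] [0.33939359 0.24459361 0.35945447]
side red 26 [558.2, -43.5, 155.1, 23.5, 69.9] [0.02715998 0.02891378 0.17924635]
```

Red in the groove region reads z≈0.029, so the marker appears to have dropped in. I rise and check both grooves from the top.

```bash
python3 -m handwheel '[{"fingers":0.2,"x":0,"y":-0.03,"z":0,"spin":0},{"fingers":-1,"x":0,"y":-0.07,"z":0,"spin":0},{"fingers":-1,"x":0,"y":-0.12,"z":0,"spin":0},{"fingers":-1,"x":0,"y":-0.165,"z":0,"spin":0},{"fingers":-1,"x":0,"y":-0.197,"z":0,"spin":0},{"fingers":-1,"x":0,"y":-0.2,"z":0,"spin":0},{"fingers":-1,"x":0,"y":-0.2,"z":0,"spin":0},{"fingers":-1,"x":0,"y":-0.2,"z":0,"spin":0},{"fingers":-1,"x":0,"y":-0.2,"z":0,"spin":0},{"fingers":-1,"x":0,"y":-0.2,"z":0,"spin":0}]' 30
python3 - <<'E'
from h import *
o=get_obs();print(o["ee_pos"],o["eef_rot"])
im,d,W,oo,ray=wrist();t=np.radians(-2.1);R=np.array([[np.cos(t),-np.sin(t)],[np.sin(t),np.cos(t)]])
C=(W[...,:2]-[.556,.0087])@R*1000;Z=W[...,2]*1000
for n,x in(("front",-40),("rear",20)):print(n,[(y,float(np.median(Z[(abs(C[...,0]-x)<4)&(abs(C[...,1]-y)<4)&(d>0)]).round(0))) for y in range(-116,41,12)])
i=(abs(C[...,0])<67)&(abs(C[...,1])<115)&(d>0)&(Z<70);print("max heights",np.percentile(Z[i],[50,99,99.9,100]).round(1))
H,S,V=cv2.split(cv2.cvtColor(im,cv2.COLOR_BGR2HSV));r=biggest((S>130)&((H<8)|(H>172))&(d>0)&i);print("marker",rect(C[r]/1000),np.percentile(Z[r],[5,50,95]))
q,_=cams.camera("side")
cv2.imwrite("pics/v19.png",np.hstack([im[40:360,80:440],cv2.resize(q[100:300,180:430,::-1],(400,320))]))
E
```

```text
time_s: 35.85
ee_pos: [0.5591, -0.0295, 0.2367]
eef_rot: [-1.569, -0.0, 1.52]
force: [-0.5, 0.1, -0.2]
grip_width: 0.0007
[ 0.55908092 -0.02952328  0.23669702] [-1.56904705e+00 -1.03436735e-04  1.52047476e+00]
front [(-116, 15.0), (-104, 16.0), (-92, 15.0), (-80, 23.0), (-68, 25.0), (-56, 26.0), (-44, 26.0), (-32, 26.0), (-20, 26.0), (-8, 26.0), (4, 26.0), (16, 26.0), (28, 15.0), (40, 32.0)]
rear [(-116, 16.0), (-104, 27.0), (-92, 29.0), (-80, 29.0), (-68, 29.0), (-56, 28.0), (-44, 28.0), (-32, 28.0), (-20, 28.0), (-8, 28.0), (4, 28.0), (16, 28.0), (28, 27.0), (40, 28.0)]
max heights [25.6 34.9 35.6 36.2]
marker [20.7, -40.3, 136.0, 14.1, -89.0] [24.97897897 27.73836864 29.50930853]
```

View pics/v19.png

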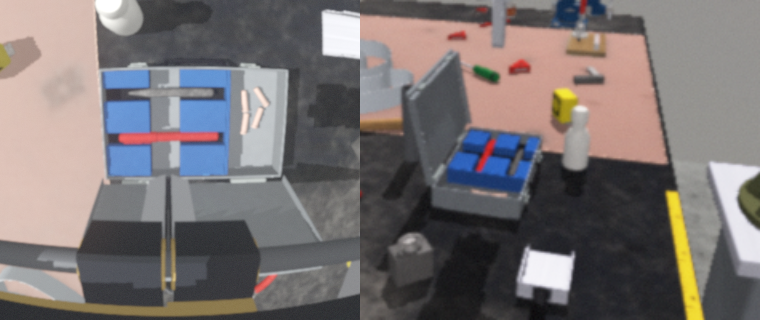

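Punch (172,92) and marker (170,137) lie in the grooves and all four studs are in the bin. Nothing stands above 36 mm, so the lid is next.

```bash
cat > lid.py <<'E'
from h import *
def lid(nm="side"):
    p,d=cams.camera(nm);P=cloud(d,cams.get_calibration(nm));t=np.radians(-2.1)
    R=np.array([[np.cos(t),-np.sin(t)],[np.sin(t),np.cos(t)]]);C=(P[...,:2]-[.5565,.0085])@R*1000;Z=P[...,2]*1000
    return C,Z,d
E
python3 - <<'E'
from lid import *
C,Z,d=lid("side")
for y in(60,90,110):
  for z in(80,120,160,185,195,200,204):
    g=(abs(C[...,1]-y)<12)&(abs(Z-z)<3)&(C[...,0]>60)&(C[...,0]<160)&(d>0);print(y,z,g.sum(),np.percentile(C[g][:,0],[5,50,95]).round(1) if g.sum() else '')
print(rel((.692,.006,.237),87.9))
E
python3 -m handwheel '[{"fingers":-1,"x":0.01,"y":0,"z":-0.03,"spin":0},{"fingers":-1,"x":0.02,"y":0,"z":-0.065,"spin":0},{"fingers":-1,"x":0.03,"y":0,"z":-0.1,"spin":0},{"fingers":-1,"x":0.04,"y":0,"z":-0.125,"spin":0},{"fingers":-1,"x":0.042,"y":0,"z":-0.137,"spin":0},{"fingers":-1,"x":0.042,"y":0,"z":-0.137,"spin":0},{"fingers":-1,"x":0.042,"y":0.01,"z":-0.137,"spin":0},{"fingers":-1,"x":0.042,"y":0.025,"z":-0.137,"spin":0},{"fingers":-1,"x":0.042,"y":0.038,"z":-0.137,"spin":0},{"fingers":-1,"x":0.042,"y":0.044,"z":-0.137,"spin":0}]' 30
```

```text
60 80 7 [86.3 86.5 87.3]
60 120 9 [93.5 94.3 95.5]
60 160 9 [101.8 102.6 103.2]
60 185 3 [106.1 106.5 106.8]
60 195 9 [ 98.7 100.6 108.3]
60 200 17 [101.9 108.8 112.2]
60 204 2 [111.6 111.7 111.9]
90 80 7 [86.1 86.7 87.3]
90 120 7 [94.  94.5 95.5]
90 160 8 [101.1 102.6 103.2]
90 185 3 [106.9 107.1 107.8]
90 195 20 [ 99.  104.2 109. ]
90 200 20 [101.2 109.3 113. ]
90 204 4 [110.1 112.3 113. ]
110 80 0 
110 120 1 [91. 91. 91.]
110 160 6 [ 95.7 102.7 105.8]
110 185 4 [104.9 107.1 109.3]
110 195 23 [ 99.1 107.1 112.6]
110 200 15 [108.5 110.7 114.3]
110 204 4 [110.7 111.3 112.4]
{'x': 0.0422, 'y': 0.0003, 'z': -0.1308, 'spin': -0.8}
time_s: 37.0
ee_pos: [0.6974, 0.0054, 0.1921]
eef_rot: [-1.569, 0.0, 1.52]
force: [0.4, 0.6, 0.1]
grip_width: 0.0003
```

```bash
python3 -m handwheel '[{"fingers":-1,"x":0,"y":0.004,"z":0.008,"spin":0},{"fingers":-1,"x":-0.001,"y":0.004,"z":0.014,"spin":0},{"fingers":-1,"x":-0.001,"y":0.004,"z":0.019,"spin":0},{"fingers":-1,"x":-0.001,"y":0.004,"z":0.025,"spin":0},{"fingers":-1,"x":-0.002,"y":0.004,"z":0.032,"spin":0},{"fingers":-1,"x":-0.002,"y":0.004,"z":0.039,"spin":0},{"fingers":-1,"x":-0.002,"y":0.004,"z":0.046,"spin":0},{"fingers":-1,"x":-0.003,"y":0.004,"z":0.053,"spin":0},{"fingers":-1,"x":-0.003,"y":0.004,"z":0.06,"spin":0},{"fingers":-1,"x":-0.003,"y":0.005,"z":0.067,"spin":0}]'
python3 - <<'E'
from lid import *
o=get_obs();print(o["ee_pos"],o["force"])
C,Z,d=lid("side")
for y in(90,):
  for z in(80,120,160,185,195,200,204):
    g=(abs(C[...,1]-y)<12)&(abs(Z-z)<3)&(C[...,0]>0)&(C[...,0]<160)&(d>0);print(y,z,g.sum(),np.percentile(C[g][:,0],[5,50,95]).round(1) if g.sum() else '')
E
```

```text
time_s: 38.0
ee_pos: [0.6306, 0.0059, 0.1887]
eef_rot: [-1.571, 0.0, 1.52]
force: [2.2, -0.6, 1.8]
grip_width: 0.0004
[0.6305766 0.005868  0.1887303] [ 2.23128126 -0.60345919  1.82872341]
90 80 0 
90 120 0 
90 160 0 
90 185 0 
90 195 19 [46.8 50.9 56.7]
90 200 12 [50.2 55.1 57.4]
90 204 12 [55.4 58.4 60.6]
```

```bash
python3 -m handwheel '[{"fingers":-1,"x":0,"y":0.002,"z":0.007,"spin":0},{"fingers":-1,"x":-0.001,"y":0.003,"z":0.014,"spin":0},{"fingers":-1,"x":-0.001,"y":0.004,"z":0.021,"spin":0},{"fingers":-1,"x":-0.001,"y":0.005,"z":0.0275,"spin":0},{"fingers":-1,"x":-0.002,"y":0.007,"z":0.034,"spin":0},{"fingers":-1,"x":-0.002,"y":0.009,"z":0.041,"spin":0},{"fingers":-1,"x":-0.002,"y":0.011,"z":0.047,"spin":0},{"fingers":-1,"x":-0.003,"y":0.014,"z":0.054,"spin":0},{"fingers":-1,"x":-0.003,"y":0.016,"z":0.06,"spin":0},{"fingers":-1,"x":-0.003,"y":0.020,"z":0.067,"spin":0}]'
cat > ang.py <<'E'
from lid import *
o=get_obs();print(o["ee_pos"],o["force"],"case x",(o["ee_pos"][0]-.5565)*1000)
C,Z,d=lid("side")
g=(abs(C[...,1]-90)<15)&(Z>46)&(C[...,0]>-95)&(C[...,0]<100)&(d>0)&(Z<210)
a=np.arctan2(Z[g]-40,78.5-C[g][:,0]);rr=np.hypot(Z[g]-40,78.5-C[g][:,0]);k=rr>60;print("lid pts",k.sum(),"angle deg",np.degrees(np.percentile(a[k],[10,50,90])).round(1),"rmax",rr.max() if len(rr) else '')
E
python3 ang.py
```

```text
time_s: 39.05
ee_pos: [0.5637, 0.0061, 0.1687]
eef_rot: [-1.571, 0.0, 1.52]
force: [2.3, -0.2, -0.5]
grip_width: 0.0003
[0.56374458 0.00611441 0.16868384] [ 2.27965252 -0.24367404 -0.53748566] case x 7.2445812162595935
lid pts 64 angle deg [54.  57.8 59.2] rmax 165.3505672715397
```

```bash
python3 -m handwheel '[{"fingers":-1,"x":0,"y":0.003,"z":0.006,"spin":0},{"fingers":-1,"x":-0.001,"y":0.007,"z":0.012,"spin":0},{"fingers":-1,"x":-0.001,"y":0.010,"z":0.017,"spin":0},{"fingers":-1,"x":-0.001,"y":0.014,"z":0.022,"spin":0},{"fingers":-1,"x":-0.001,"y":0.018,"z":0.027,"spin":0},{"fingers":-1,"x":-0.002,"y":0.0225,"z":0.032,"spin":0},{"fingers":-1,"x":-0.002,"y":0.027,"z":0.0375,"spin":0},{"fingers":-1,"x":-0.002,"y":0.032,"z":0.042,"spin":0},{"fingers":-1,"x":-0.002,"y":0.037,"z":0.046,"spin":0},{"fingers":-1,"x":-0.002,"y":0.042,"z":0.05,"spin":0}]'
python3 ang.py
```

```text
time_s: 40.1
ee_pos: [0.5148, 0.0066, 0.1266]
eef_rot: [-1.574, 0.0, 1.52]
force: [13.7, -0.6, -7.1]
grip_width: 0.0002
[0.51475415 0.00663803 0.12656209] [13.6790656  -0.5520242  -7.10195591] case x -41.74584972253936
lid pts 154 angle deg [33.3 34.2 35.5] rmax 165.4652032059606
```

The tip is catching behind the bead (13.7 N sideways). I shift back onto the plate and press down from there.

```bash
python3 -m handwheel '[{"fingers":-1,"x":0,"y":0,"z":-0.006,"spin":0},{"fingers":-1,"x":0,"y":0.004,"z":-0.012,"spin":0},{"fingers":-1,"x":0,"y":0.0086,"z":-0.0127,"spin":0},{"fingers":-1,"x":0,"y":0.013,"z":-0.01,"spin":0},{"fingers":-1,"x":0,"y":0.017,"z":-0.007,"spin":0},{"fingers":-1,"x":0,"y":0.022,"z":-0.0045,"spin":0},{"fingers":-1,"x":0,"y":0.028,"z":-0.001,"spin":0},{"fingers":-1,"x":0,"y":0.0335,"z":0.0015,"spin":0},{"fingers":-1,"x":0,"y":0.039,"z":0.004,"spin":0},{"fingers":-1,"x":0,"y":0.045,"z":0.006,"spin":0}]'
python3 ang.py
```

```text
time_s: 41.15
ee_pos: [0.5078, 0.0071, 0.0813]
eef_rot: [-1.571, -0.0, 1.521]
force: [0.6, -0.9, 1.3]
grip_width: 0.0004
[0.50784828 0.0070981  0.08130846] [ 0.55705239 -0.87303972  1.30617805] case x -48.65172475030144
lid pts 415 angle deg [17.6 43.3 55.3] rmax 232.47692964020308
```

```bash
python3 -m handwheel '[{"fingers":-1,"x":0,"y":0.004,"z":0.001,"spin":0},{"fingers":-1,"x":0,"y":0.008,"z":0.002,"spin":0},{"fingers":-1,"x":0,"y":0.012,"z":0.003,"spin":0},{"fingers":-1,"x":0,"y":0.016,"z":0.004,"spin":0},{"fingers":-1,"x":0,"y":0.019,"z":0.004,"spin":0},{"fingers":-1,"x":0,"y":0.022,"z":0.005,"spin":0},{"fingers":-1,"x":0,"y":0.025,"z":0.005,"spin":0},{"fingers":-1,"x":0,"y":0.0275,"z":0.006,"spin":0},{"fingers":-1,"x":0,"y":0.03,"z":0.006,"spin":0},{"fingers":-1,"x":0,"y":0.032,"z":0.006,"spin":0}]'
cat > z.py <<'E'
from lid import *
o=get_obs();print(o["ee_pos"],o["force"])
C,Z,d=lid("top")
print("lid top z at case x:",[(x,[float(np.median(Z[(abs(C[...,0]-x)<6)&(abs(C[...,1]-y)<12)&(d>0)]).round(1)) for y in(-90,90)]) for x in(60,20,-20,-50,-70)])
C,Z,d=lid("side")
print("side:",[(x,float(np.median(Z[(abs(C[...,0]-x)<6)&(abs(C[...,1]-90)<12)&(d>0)]).round(1))) for x in(60,20,-20,-50,-70)])
E
python3 z.py
```

```text
time_s: 42.2
ee_pos: [0.5019, 0.0074, 0.0495]
eef_rot: [-1.57, -0.0, 1.52]
force: [-0.6, -0.7, 0.8]
grip_width: 0.0003
[0.50194832 0.00738897 0.0495098 ] [-0.62111334 -0.70698653  0.84559119]
lid top z at case x: [(60, [46.1, 46.5]), (20, [47.5, 46.6]), (-20, [190.8, 51.4]), (-50, [192.2, 190.1]), (-70, [191.6, 123.3])]
side: [(60, 46.3), (20, 47.0), (-20, 50.4), (-50, 175.7), (-70, 167.4)]
```

```bash
python3 -m handwheel '[{"fingers":-1,"x":0,"y":0.0015,"z":0,"spin":0},{"fingers":-1,"x":0,"y":0.003,"z":0,"spin":0},{"fingers":-1,"x":0,"y":0.004,"z":0,"spin":0},{"fingers":-1,"x":0,"y":0.005,"z":0,"spin":0},{"fingers":-1,"x":0,"y":0.006,"z":0,"spin":0},{"fingers":-1,"x":0,"y":0.007,"z":0,"spin":0},{"fingers":-1,"x":0,"y":0.008,"z":0,"spin":0},{"fingers":-1,"x":0,"y":0.0085,"z":0,"spin":0},{"fingers":-1,"x":0,"y":0.009,"z":0,"spin":0},{"fingers":-1,"x":0,"y":0.009,"z":0,"spin":0}]'
python3 z.py
```

```text
time_s: 43.3
ee_pos: [0.5023, 0.0074, 0.0426]
eef_rot: [-1.571, 0.0, 1.521]
force: [-13.0, 0.6, 29.7]
grip_width: 0.0004
[0.50233834 0.00737125 0.04262859] [-13.00410978   0.61380276  29.67572644]
lid top z at case x: [(60, [46.7, 45.0]), (20, [45.5, 45.1]), (-20, [185.3, 48.3]), (-50, [185.1, 184.4]), (-70, [184.6, 181.3])]
side: [(60, 45.6), (20, 44.4), (-20, 46.3), (-50, 170.9), (-70, 160.6)]
```

```bash
python3 -m handwheel '[{"fingers":-1,"x":0,"y":0.004,"z":0,"spin":0},{"fingers":-1,"x":0,"y":-0.002,"z":0,"spin":0},{"fingers":-1,"x":0,"y":-0.01,"z":0,"spin":0},{"fingers":-1,"x":0,"y":-0.03,"z":0,"spin":0},{"fingers":-1,"x":0,"y":-0.06,"z":0,"spin":0},{"fingers":-1,"x":0,"y":-0.1,"z":0,"spin":0},{"fingers":-1,"x":0,"y":-0.14,"z":0.02,"spin":0},{"fingers":-1,"x":0,"y":-0.17,"z":0.04,"spin":0},{"fingers":-1,"x":0,"y":-0.18,"z":0.06,"spin":0},{"fingers":-1,"x":0,"y":-0.18,"z":0.07,"spin":0}]'
cat > zw.py <<'E'
from lid import *
im,d,W,oo,ray=wrist();o=get_obs();print(o["ee_pos"],o["force"])
t=np.radians(-2.1);R=np.array([[np.cos(t),-np.sin(t)],[np.sin(t),np.cos(t)]]);C=(W[...,:2]-[.556,.0087])@R*1000;Z=W[...,2]*1000
def fit(C,Z,d,n):
    g=(abs(C[...,0])<68)&(abs(C[...,1])<115)&(d>0)&(Z>36)&(Z<62)
    A=np.c_[C[g],np.ones(g.sum())];k=np.linalg.lstsq(A,Z[g],rcond=None)[0];r=Z[g]-A@k;m=abs(r)<2.5;k=np.linalg.lstsq(A[m],Z[g][m],rcond=None)[0]
    print(n,g.sum(),m.sum(),"angle deg",np.degrees(np.arctan(-k[0])).round(2),"y slope",np.degrees(np.arctan(k[1])).round(2),"z at centre",k[2].round(2),"z at x=-70",(k[2]-70*k[0]).round(2))
fit(C,Z,d,"wrist");fit(*lid("side"),"side");fit(*lid("top"),"top")
E
python3 zw.py
```

```text
time_s: 44.4
ee_pos: [0.4318, 0.011, 0.2222]
eef_rot: [-1.574, -0.0, 1.521]
force: [0.2, -0.1, 0.1]
grip_width: 0.0003
[0.43083159 0.01102633 0.22098746] [ 0.28605314 -0.12946903  1.23628895]
wrist 5949 5926 angle deg -0.24 y slope -0.03 z at centre 43.67 z at x=-70 43.38
side 1784 1766 angle deg -0.12 y slope -0.04 z at centre 44.85 z at x=-70 44.71
top 3180 2195 angle deg -0.06 y slope -0.08 z at centre 44.95 z at x=-70 44.88
```

The lid is shut: 0° within noise from three cameras, outer face at z≈44 mm. Final check of the scoop and bystanders before handing in.

```bash
python3 - <<'E'
from h import *
ims={}
for nm in("top","side"):
    p,d=cams.camera(nm);P=cloud(d,cams.get_calibration(nm));Z=P[...,2]
    def seg(n,x,y,r,z0,z1=.2):
        g=(abs(P[...,0]-x)<r)&(abs(P[...,1]-y)<r)&(Z>z0)&(Z<z1)&(d>0)
        print(nm,n,g.sum(),rect(P[biggest(g)][:,:2]) if g.sum()>10 else '')
    seg("tape",.447,-.295,.06,.05);seg("weight",.619,.299,.06,.02);seg("bottle",.410,-.082,.04,.03,.13);seg("pipe",.722,-.03,.04,.12)
    seg("scoop",.432,.30,.12,.01,.06)
    for y in(.22,.26,.29,.35):
        g=(abs(P[...,0]-.432)<.006)&(abs(P[...,1]-y)<.005)&(d>0);print("  scoop z at y",y,np.median(Z[g]).round(4) if g.any() else '')
E
```

```text
top tape 348 [447.5, -296.7, 62.5, 41.9, -64.2]
top weight 288 [618.8, 299.2, 55.1, 35.3, 39.2]
top bottle 82 [400.6, -89.7, 45.0, 23.0, -58.2]
top pipe 117 [721.7, -29.7, 30.5, 29.0, 1.8]
top scoop 321 [433.5, 298.9, 177.5, 69.1, 88.1]
  scoop z at y 0.22 0.0024
  scoop z at y 0.26 0.0031
  scoop z at y 0.29 0.0036
  scoop z at y 0.35 0.0289
side tape 113 [446.0, -292.5, 65.0, 40.6, -58.7]
side weight 554 [615.4, 303.1, 55.0, 35.1, 38.8]
side bottle 396 [405.6, -72.6, 45.6, 37.1, 32.8]
side pipe 140 [718.9, -27.9, 34.3, 30.2, 76.7]
side scoop 526 [430.4, 301.4, 173.8, 68.9, 88.3]
  scoop z at y 0.22 0.0028
  scoop z at y 0.26 0.0027
  scoop z at y 0.29 
  scoop z at y 0.35 0.0304
```

```bash
python3 - <<'E'
from h import *
from station import workorder
c=cams.get_calibration("side")
for d in(np.load("pics/side0_d.npy"),cams.camera("side")[1]):
    P=cloud(d,c);g=(abs(P[...,0]-.41)<.04)&(abs(P[...,1]+.082)<.04)&(P[...,2]>.03)&(P[...,2]<.13)&(d>0);print(rect(P[biggest(g)][:,:2]),P[g].mean(0).round(4))
print(workorder.hand_in(),get_obs()["time_s"])
E
```

```text
[409.9, -74.2, 45.9, 39.3, -22.9] [ 0.4078 -0.0678  0.0738]
[406.7, -73.4, 44.7, 39.1, 26.5] [ 0.4079 -0.0676  0.0741]
the job is handed in; nothing more can be done
the job is handed in; nothing more can be done
```

The kit is packed and handed in at about 45 s of the 72 s allowed. All four studs are in the bin, the punch is in the front groove and the marker is in the rear groove. The lid is fully shut, and the scoop stands level on the bench clear of the case.

**How it went:**
- **Studs:** I tipped the scoop over the bin's left rim with a light grip.
- **Punch:** The first two grasps missed because the fingertips sit about level with the reported TCP, not 19 mm ahead as stated. A lower third grasp held.
- **Marker:** The open lid left no room to lower it straight into the rear groove. I set it on the insert and rolled it in with the fingers.
- **Lid:** The fingertip caught behind the lid's edge bead once, at about 15 N, so I finished by pressing on the plate. I pressed it shut slowly, with a steady push of about 32 N at the end.

**Last checks:**
- Before closing, nothing inside stood above about 36 mm, against the 40 mm rim.
- After closing, three cameras put the lid angle at 0° (within 0.3°) and its outer face at about 44 mm.
- The scoop reads level, and the weight and pipe have not moved beyond measurement noise.
- The tape measure reads within 2 mm of its start. The white bottle was partly hidden from the top camera; in the side view its position matches the start.

No check failed at the end.

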